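# Build the cooling post for a finished flask

## Robot

A 6-joint arm with a two-finger parallel gripper is mounted at the origin on the work surface. World frame = base frame: x ahead of the robot, y to its left, z up, the work surface at z = 0. Lengths are in mm, angles in rad, forces in N, time in s.
With the tool pointing down it reaches from about 400 to 925 mm from the base axis. Payload 12.5 kg.
Tool frame: the origin (TCP) lies at the very end of the fingers, on their centre line; the grasp point (between the pads) lies 19 mm behind it (env.grasp_offset is the distance from the TCP to the grasp point, in mm); z points along the fingers, y is the direction in which the jaws open and shut (so a half turn about z gives the same grasp; the last joint's range is limited). The gripper opens to 95 mm and grips with 3 to 60 N. Pads are 20 mm wide; open, the fingers measure 119 mm over their backs; the gripper's body (75 mm by 180 mm) begins 59 mm behind the grasp point.
Start: joints at [-1.317, 0.491, 1.559, -0, 1.092, -0.106], TCP at [220.078, -584.989, 214.661] pointing down, gripper open.
Joint ranges: [-3.1, 3.1], [-0.84, 2.19], [0.05, 2.79], [-1.13, 4.28], [0.06, 2.93], [-2.69, 2.69]. Speed limits (rad/s): [2.22, 2.22, 2.79, 3.14, 3.14, 3.14].

## Interface

Orientations are given as [roll, pitch, yaw] about the fixed x, y, z axes, in that order (R = Rz(yaw) Ry(pitch) Rx(roll)).
In Python, from cell import env gives the robot as it stands. The module is installed in compiled form; this text tells all that it offers.
- The arm moves only by the shell command python3 -m pendant 'ROWS'. ROWS is JSON, one flat list of numbers, 5 for each row, row after row: the shift along the tool's x, y, z as a fraction of full scale, then the turn about the tool's z as a fraction of full scale, then the gripper's target within -1 to 1 (shut at 1, half-way at 0, fully open at -1). In form: [x, y, z, turn, grip, x, y, z, turn, grip, ...]. A call has 1 to 10 rows; each row shifts and turns the commanded pose from where the row before left it, along the tool's axes as they then stand; what a row does not reach is not made up. Full scale, the value 1, is 0.4 m for a shift and 180 degrees for a turn. A row lasts 1/8 s, in which the tool goes at most 62.5 mm and 10.7 degrees, less where a joint would pass 70% of its speed; a pose out of reach is approached as far as the arm can. A call with a number of a shift or a turn outside -1 to 1 is refused whole. A call with a gripper value outside its range is refused whole. The fingers move at their own pace and stop on an object; the grip force is fixed at half the most. Time passes only in rows, so rows that do not move let the fingers close. It gives the time, the measured TCP pose, the force and the opening at its end, in the units of the state.
- env.state(): the state, without advancing time (a new reading comes with each control period).
- env.read_camera(name): name is "scene" or "top" or "wrist"; returns the picture (384x512x3 uint8, red, green, blue); there is no depth.
- env.camera_model(name): a dict with "fx", "fy", "cx", "cy" (pixels), "view" (4x4, takes a point from world to camera coordinates); the wrist camera has in their place "tool_from_camera" (4x4, takes a point from camera to tool coordinates, whose origin is the TCP and whose axes are the flange's). Camera axes: x right, y down, z forward; pixel columns grow to the right and rows downward; lengths in mm; the calibration is good to about 2 mm. The wrist camera is an equidistant fisheye: a pixel r from the principal point sees the ray r / f radians off the axis. A picture is of the moment at which its call begins: read the wrist's pose just before it. camera_model takes no time and is no camera call.
- env.job_done(): hands the job in, once; it reports no verdict.
Trained networks look in the newest picture that a camera, given by its name, has taken for a name from the list of things; names that differ only in an ending like _2 or _b are one class to them, and where a whole thing is asked for, a point or a joint stands for the part that bears it (a point fixed in the world has none). Each returns a list of dicts, best first, with "confidence" (0 to 1); they miss things now and then, are a little off and sometimes report something else, mostly with a low value. They report only what shows in the picture. A call takes as long as a camera call. They do not tell look-alikes from the thing itself.
- env.masks_of(thing, camera): "region" (384x512 bool, what is visible of it).
- env.landmark_of(thing, camera): "xyz" ([x, y, z] in mm, in world coordinates, good to about 4 mm: a listed point, or the origin of a listed thing).
The state is a dict: "t": time; "joints": joint angles; "qvel": joint speeds; "tau": joint torques, N m; "eef_pos": TCP position; "tcp_rot": TCP orientation; "ft_force": force on the tool from outside, world axes, zero at the start; "moment": the same for the moment, N m; "opening": opening from 0.0 (shut) to 1.0 (fully open).
Only numpy, scipy, OpenCV 4.12 (cv2) and the standard library are available. Lean on these libraries where they do the work, as an engineer would, in place of code of your own. Each camera call takes 0.05 s, during which the arm holds its last target.

## Task

Set the finished flask out to cool, building up in this order: lay the firebrick flat on the middle of the steel plate, its long sides in line with the plate's; lay the graphite ring flat on the middle of the brick; move the flask from its wooden block into the ring, standing upright; last, put the metal cap down over the flask's neck. The flask is glass, so lower it gently and do not tip it over, and leave the rod pot and the paddle where they are.

Things in the scene. Friction and masses are not known exactly. Their poses are not given: they have to be found in the camera images.
- plate: Flat dark steel plate fixed on the bench, 140 (its x) x 90 (its y) x 8 mm thick. Origin at the centre of its underside, on the bench; z up. The brick goes on it.
- brick_center (a point): Centre (half-way up) of the loose cream-coloured insulating firebrick, 110 (its x) x 60 (its y) x 40 mm high, about 0.22 kg, lying flat on the bench. Its long side runs along its x.
- ring_center (a point): Centre (half-way up, on the axis) of the loose dark-grey graphite ring, 58 mm outside diameter, 40 mm hole right through, 26 mm high, about 0.09 kg, lying flat on the bench, axis z up.
- flask_center (a point): Half-way point, on the axis, of the loose amber glass flask: 118 mm tall, 0.09 kg, z up along the neck. Round 60 mm bulb (lowest point 59 mm below this point); neck 24 mm across, gripped from 1 mm below to 53 mm above this point; lip 28 mm across, top 59 mm above it. Starts standing in the wooden block. Seated in the graphite ring this point is 64 mm above the ring's centre.
- stand: Square pale wooden block fixed on the bench, 84 x 84 x 24 mm high, with a 40 mm round hole in the middle in which the flask stands at the start, its bulb's lowest point about 17 mm above the bench. Origin at the centre of the underside; z up.
- cap_center (a point): Centre (half-way up, on the axis) of the loose aluminium cap: a plain cup, mouth down, 47 mm outside diameter, 44 mm high, closed on top, open below with a bore 41 mm wide and 36 mm deep; 0.06 kg, axis z up. On the flask its ceiling rests on the lip, and this point is then 45 mm above the flask's half-way point.
- torch: Bench burner fixed on the bench at the far right, about 150 mm high, steel foot 90 mm in diameter, slanting barrel; unlit. Not used. Origin at the centre of the foot's underside.
- rod_pot: Steel pot 68 mm in diameter and 100 mm high with glass rods standing up to about 165 mm, loose, 0.6 kg, at the far left. Not used. Origin at the centre of its underside.
- paddle: Loose graphite paddle lying flat on the bench: dark blade 75 x 40 x 10 mm, wooden handle, about 180 mm long along its x (handle end 90 mm towards its -x), up to 16 mm high. Not used. Origin on the bench under its middle.
There are look-alikes about, which are no part of the job. What is meant by the part that bears ring_center is not purple, and is the larger of those in its own colour. There is more than one size of the part that bears flask_center; the job needs the larger.

How it is judged:
By the outcome, as a careful person would: the job done as asked, in the order asked, and still so for the second after the job is handed in, with the robot touching nothing.
It also fails if it takes over 138 s, if anything falls off the work surface, if the arm or the gripper's body presses on something with over 40 N, if the wrist force passes 120 N, or if a joint passes its speed limit or range.

## Working session

There is one attempt and no reset: what is moved stays moved. The work goes in short steps, Python scripts to look and compute and a shell command to move; the robot and the scene stay as the last step left them, time stands still between calls to the robot, and variables do not carry over. Pictures are saved under pics/ and viewed, and the job is handed in when it is done.

```bash
mkdir -p pics; python3 - <<'E'
from cell import env
import cv2
print(env.state())
for n in ["scene","top","wrist"]:
    im=env.read_camera(n); cv2.imwrite(f"pics/{n}0.png",im[:,:,::-1])
    m=env.camera_model(n); print(n,{k:(v if not hasattr(v,'round') else v) for k,v in m.items()})
for t in ["plate","brick_center","ring_center","flask_center","stand","cap_center","torch","rod_pot","paddle"]:
  for n in ["scene","top"]:
    print(t,n,[(round(d["confidence"],2),[round(float(x)) for x in d["xyz"]]) for d in env.landmark_of(t,n)])
E
```

```text
{'t': 0.0, 'joints': array([-1.31660913e+00,  4.91550786e-01,  1.55949480e+00, -3.47157542e-05,
        1.09174772e+00, -1.05586059e-01]), 'qvel': array([-3.98636621e-05,  1.11506683e-03,  1.42197197e-03,  9.34872324e-04,
        1.66154022e-03, -1.76612405e-03]), 'tau': array([ 1.93759042e-03, -6.12629771e+01, -2.58172345e+01,  6.92745228e-02,
        4.82738181e-02, -8.93820561e-05]), 'eef_pos': array([ 219.98936496, -584.70428603,  214.05160369]), 'tcp_rot': array([-3.14039545e+00, -9.59191393e-05,  3.59789221e-01]), 'ft_force': array([-1.03520814, -0.28537757,  1.07767855]), 'moment': array([0.00871071, 0.06696124, 0.01366225]), 'opening': 1.0002120844294966}
scene {'fx': 431.9193637006273, 'fy': 431.9193637006273, 'cx': 255.8815743757284, 'cy': 192.01869268923872, 'view': array([[-2.77293963e-01,  9.60592943e-01,  1.92160418e-02,
         1.32912140e+02],
       [ 7.05153510e-01,  2.17059585e-01, -6.75013825e-01,
        -3.09771601e+02],
       [-6.52584543e-01, -1.73627000e-01, -7.37554798e-01,
         1.48007408e+03],
       [ 0.00000000e+00,  0.00000000e+00,  0.00000000e+00
[... 1181 characters left out ...]
0.62, [292, -346, 11]), (0.61, [298, -266, 11])]
ring_center top [(0.8, [391, -296, 15]), (0.75, [290, -344, 13])]
flask_center scene [(0.65, [595, 194, 72]), (0.52, [475, 167, 45])]
flask_center top [(0.76, [599, 191, 77]), (0.75, [475, 159, 44]), (0.34, [682, -404, 0])]
stand scene []
stand top [(0.84, [594, 200, 1]), (0.3, [609, -190, 20])]
cap_center scene [(0.79, [605, -191, 15])]
cap_center top [(0.75, [611, -189, 23]), (0.55, [679, -405, -3]), (0.36, [595, 196, 2])]
torch scene [(0.64, [683, -402, -3])]
torch top [(0.8, [680, -404, -1]), (0.16, [360, 329, 20])]
rod_pot scene [(0.75, [680, 384, 1])]
rod_pot top [(0.6, [682, 380, 5])]
paddle scene [(0.86, [355, -146, -1])]
paddle top []
```

View pics/scene0.png

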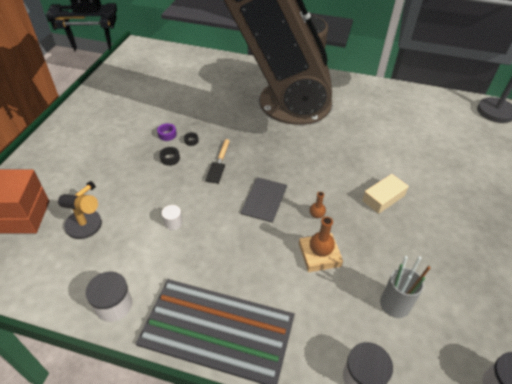

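View pics/top0.png

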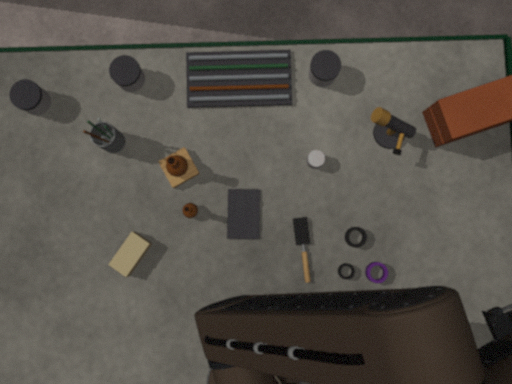

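View pics/wrist0.png

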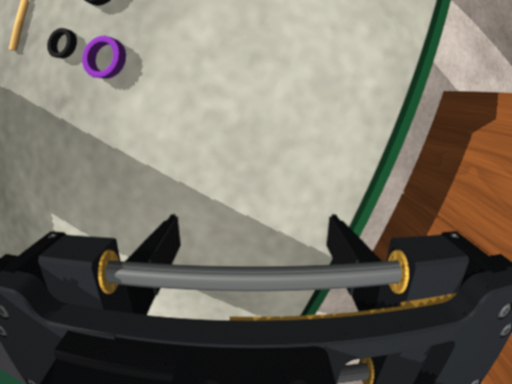

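Scene camera: ring candidates are the large dark one at (170,156), the small dark one at (191,138) and the purple one at (166,132). The job's ring is the large dark one: it isn't purple and it is the larger of its colour. Flask candidates are the one in the block at (322,240) and the small one on the bench at (318,207). The job's flask is the larger, in the block. I'll confirm both in a crop and fit silhouettes.

```bash
cat > h.py <<'E'
from cell import env
import numpy as np, cv2
from scipy.optimize import minimize
def proj(P,n):
    m=env.camera_model(n);V=m["view"];p=np.asarray(P)@V[:3,:3].T+V[:3,3]
    return np.c_[m["fx"]*p[:,0]/p[:,2]+m["cx"],m["fy"]*p[:,1]/p[:,2]+m["cy"]]
def box(x,y,yaw,a,b,z0,z1):
    c,s=np.cos(yaw),np.sin(yaw)
    return np.array([[x+c*u-s*v,y+s*u+c*v,z] for z in(z0,z1) for u in(-a/2,a/2) for v in(-b/2,b/2)])
def cyl(x,y,r,z0,z1):
    t=np.linspace(0,2*np.pi,40,endpoint=False)
    return np.vstack([np.c_[x+r*np.cos(t),y+r*np.sin(t),0*t+z] for z in(z0,z1)])
def rend(P,n):
    S=8;im=np.zeros((384*2,512*2),np.uint8)
    h=cv2.convexHull((((proj(P,n)+.5)*2-.5)*16).astype(np.int32).reshape(-1,1,2))
    cv2.fillConvexPoly(im,h,255,lineType=cv2.LINE_AA,shift=4); return cv2.resize(im,(512,384),interpolation=cv2.INTER_AREA)/255.
def fit(masks,f,x0,steps):
    def cost(p):
        c=0
        for n,m in masks.items():
            r=rend(f(p),n); c+=1-np.minimum(r,m).sum()/np.maximum(r,m).sum()
        return c
    x0=np.array(x0,float);sx=np.vstack([x0]+[x0+np.eye(len(x0))[i]*steps[i] for i in range(len(x0))])
    r=minimize(cost,x0,method="Nelder-Mead",options=dict(initial_simplex=sx,xatol=.01,fatol=1e-5,maxiter=400))
    return r.x,r.fun
def near(thing,n,xyz):
    u=proj([xyz],n)[0];best=None
    for d in env.masks_of(thing,n):
        r=d["region"];ys,xs=np.nonzero(r)
        if len(xs) and np.hypot(xs.mean()-u[0],ys.mean()-u[1])<15: return r.astype(float)
    return None
E
cat > m.py <<'E'
from h import *
env.read_camera("top");env.read_camera("scene")
def go(thing,xyz,f,x0,st,cams=("top","scene")):
    ms={n:near(thing,n,xyz) for n in cams}; ms={k:v for k,v in ms.items() if v is not None}
    print(thing,list(ms))
    for k in list(ms): print("  ",k,*[np.round(a,3) for a in fit({k:ms[k]},f,x0,st)])
    if len(ms)>1: print("  both",*[np.round(a,3) for a in fit(ms,f,x0,st)])
go("plate",[461,15,0],lambda p:box(*p,140,90,0,8),[461,15,0.],[8,8,.1])
go("brick_center",[361,332,20],lambda p:box(*p,110,60,0,40),[361,332,-.65],[8,8,.15])
go("ring_center",[391,-294,13],lambda p:cyl(*p,29,0,26),[391,-294],[6,6])
go("cap_center",[608,-190,22],lambda p:cyl(*p,23.5,0,44),[608,-190],[6,6])
go("stand",[595,197,12],lambda p:box(*p,84,84,0,24),[595,197,.3],[6,6,.1])
E
python3 m.py; python3 - <<'E'
import cv2,numpy as np
a=cv2.imread('pics/scene0.png')
c=[cv2.resize(a[y:y+60,x:x+70],None,fx=5.7,fy=5.7,interpolation=3) for x,y in((145,110),(285,185))]
b=cv2.imread('pics/top0.png')
d=[cv2.resize(b[y:y+60,x:x+70],None,fx=5.7,fy=5.7,interpolation=3) for x,y in((325,225),(150,140))]
cv2.imwrite('pics/crop.png',cv2.resize(np.vstack([np.hstack(c),np.hstack(d)]),(690,590)))
E
```

```text
plate ['top', 'scene']
   top [ 4.61865e+02  1.57860e+01 -4.00000e-02] 0.048
   scene [ 4.64493e+02  1.75770e+01 -2.60000e-02] 0.059
  both [ 4.6254e+02  1.6987e+01 -2.9000e-02] 0.118
brick_center ['top', 'scene']
   top [359.681 326.3    -0.64 ] 0.121
   scene [362.648 328.823  -0.576] 0.083
  both [361.513 328.655  -0.593] 0.216
ring_center ['top', 'scene']
   top [ 388.833 -292.813] 0.414
   scene [ 388.543 -289.763] 0.12
  both [ 389.042 -291.516] 0.545
cap_center ['top', 'scene']
   top [ 607.716 -189.847] 0.132
   scene [ 608.86  -184.926] 0.073
  both [ 607.653 -187.122] 0.261
stand ['top', 'scene']
   top [5.95317e+02 1.92889e+02 4.96000e-01] 0.43
   scene [5.99535e+02 1.94830e+02 5.19000e-01] 0.419
  both [5.96835e+02 1.93755e+02 4.91000e-01] 0.872
```

View pics/crop.png

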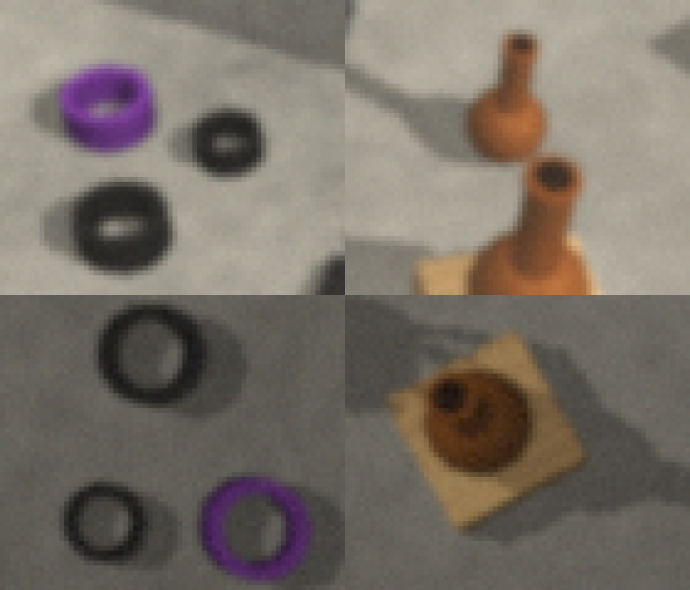

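The crop confirms both: the large dark ring (top-camera pixel 356,237) and the larger flask in the block (176,165). I'll fly over the ring, the plate and the brick with the wrist camera to refine their positions.

```bash
cat >> h.py <<'E'
def rotm(r):
    from scipy.spatial.transform import Rotation as R
    return R.from_euler('xyz',r).as_matrix()
def plan(x,y,z,yaw=None):
    """turn first then shift: print total fractions"""
    s=env.state();p=s["eef_pos"];r=s["tcp_rot"].copy()
    dt=0
    if yaw is not None:
        d=(yaw-r[2]+np.pi/2)%np.pi-np.pi/2; dt=-d/np.pi; r[2]+=d
    d=rotm(r).T@(np.array([x,y,z])-p)/400
    print("turn",round(dt,4),"(rows>=%d)"%np.ceil(abs(dt)/.058),"shift",np.round(d,4),"rows>=%d"%np.ceil(np.linalg.norm(d)/.15),"now",p.round(1),r.round(3),"t",round(s["t"],2))
def wproj(P,s):
    m=env.camera_model("wrist");T=m["tool_from_camera"]
    q=(np.asarray(P)-s["eef_pos"])@rotm(s["tcp_rot"])
    c=(q-T[:3,3])@T[:3,:3]
    rho=np.hypot(c[:,0],c[:,1]);th=np.arctan2(rho,c[:,2]);k=th/np.maximum(rho,1e-9)
    return np.c_[m["fx"]*k*c[:,0]+m["cx"],m["fy"]*k*c[:,1]+m["cy"]]
def wback(uv,z,s):
    m=env.camera_model("wrist");T=m["tool_from_camera"]
    uv=np.atleast_2d(uv).astype(float);a=np.c_[(uv[:,0]-m["cx"])/m["fx"],(uv[:,1]-m["cy"])/m["fy"]]
    th=np.hypot(*a.T);k=np.where(th>1e-9,np.sin(th)/np.maximum(th,1e-9),1)
    d=np.c_[a*k[:,None],np.cos(th)]@T[:3,:3].T@rotm(s["tcp_rot"]).T
    o=rotm(s["tcp_rot"])@T[:3,3]+s["eef_pos"]
    return o+d*((z-o[2])/d[:,2])[:,None]
def wpic(name):
    s=env.state();im=env.read_camera("wrist");cv2.imwrite(f"pics/{name}.png",im[:,:,::-1]);np.save(f"pics/{name}.npy",np.r_[s["eef_pos"],s["tcp_rot"]]);return s,im
def ldw(name):
    a=np.load(f"pics/{name}.npy");return dict(eef_pos=a[:3],tcp_rot=a[3:]),cv2.imread(f"pics/{name}.png")
E
python3 -c "
from h import *
plan(391,-292,160,0)"
```

```text
turn 0.1145 (rows>=2) shift [ 0.4273 -0.7325  0.1366] rows>=6 now [ 220.1 -585.   214.6] [3.142 0.    0.   ] t 1.65
```

```bash
python3 -m pendant '[0,0,0,0.0573,-1, 0,0,0,0.0573,-1, 0.0712,-0.1221,0.0228,0,-1, 0.0712,-0.1221,0.0228,0,-1, 0.0712,-0.1221,0.0228,0,-1, 0.0712,-0.1221,0.0228,0,-1, 0.0712,-0.1221,0.0228,0,-1, 0.0712,-0.1221,0.0228,0,-1, 0,0,0,0,-1, 0,0,0,0,-1]'; python3 - <<'E'
from h import *
s,im=wpic("w_ring")
for d in env.landmark_of("ring_center","wrist"): print(d)
plan(462,17,160,None)
E
```

```text
t: 2.9
eef_pos: [391.2, -292.3, 160.1]
tcp_rot: [3.141, -0.0, 0.001]
ft_force: [0.2, 0.6, 0.3]
opening: 1.003
{'xyz': [388.7, -294.4, 14.1], 'confidence': 0.92}
{'xyz': [292.0, -348.9, 16.1], 'confidence': 0.92}
{'xyz': [294.6, -258.7, 8.3], 'confidence': 0.7}
turn 0 (rows>=0) shift [ 1.770e-01 -7.753e-01 -1.000e-04] rows>=6 now [ 390.8 -293.   160.1] [ 3.141e+00 -0.000e+00 -1.000e-03] t 3.0
```

View pics/w_ring.png

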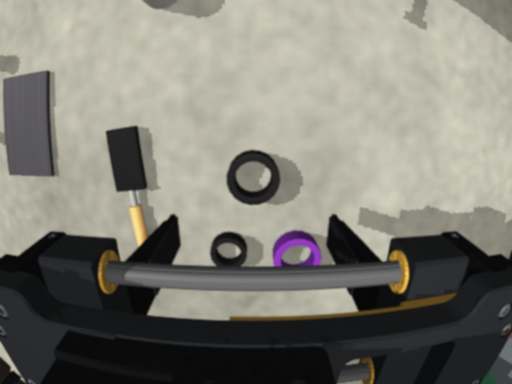

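The wrist view shows the large dark ring centred at (252,177), the small one at (228,250), and the purple one at (297,248). Moving on to the plate.

```bash
python3 -m pendant '[0.0295,-0.1292,0,0,-1, 0.0295,-0.1292,0,0,-1, 0.0295,-0.1292,0,0,-1, 0.0295,-0.1292,0,0,-1, 0.0295,-0.1292,0,0,-1, 0.0295,-0.1292,0,0,-1, 0,0,0,0,-1]'; python3 - <<'E'
from h import *
s,im=wpic("w_plate")
for d in env.landmark_of("plate","wrist"): print(d)
plan(361,329,160,-.6)
E
```

```text
t: 3.88
eef_pos: [462.5, 19.6, 160.0]
tcp_rot: [3.142, -0.001, 0.002]
ft_force: [-0.2, -0.5, -0.6]
opening: 0.997
{'xyz': [459.2, 21.4, -0.1], 'confidence': 0.6}
turn 0.1909 (rows>=4) shift [-6.483e-01 -5.004e-01 -4.000e-04] rows>=6 now [462.   17.4 159.9] [ 3.141 -0.    -0.6  ] t 3.98
```

View pics/w_plate.png

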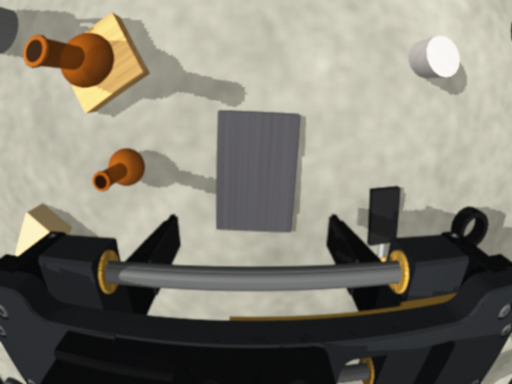

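```bash
cat >> h.py <<'E'
def wrend(P,s,k=4):
    im=np.zeros((384*2,512*2),np.uint8)
    h=cv2.convexHull((((wproj(P,s)+.5)*2-.5)*16).astype(np.int32).reshape(-1,1,2))
    cv2.fillConvexPoly(im,h,255,lineType=cv2.LINE_AA,shift=4); return cv2.resize(im,(512,384),interpolation=cv2.INTER_AREA)/255.
def wfit(mask,s,f,x0,steps):
    def cost(p):
        r=wrend(f(p),s);return 1-np.minimum(r,mask).sum()/np.maximum(r,mask).sum()
    x0=np.array(x0,float);sx=np.vstack([x0]+[x0+np.eye(len(x0))[i]*steps[i] for i in range(len(x0))])
    r=minimize(cost,x0,method="Nelder-Mead",options=dict(initial_simplex=sx,xatol=.01,fatol=1e-5,maxiter=400))
    return r.x.round(3),round(r.fun,3)
def dense(P8):
    o=[]
    for i in range(8):
        for j in range(i):
            if bin(i^j).count("1")==1:
                t=np.linspace(0,1,8)[:,None]; o.append(P8[i]*t+P8[j]*(1-t))
    return np.vstack(o)
def comp(b,u):
    n,l,st,c=cv2.connectedComponentsWithStats(b.astype(np.uint8))
    i=l[int(u[1]),int(u[0])]; print("blob",st[i],c[i].round(1)); return (l==i).astype(float)
E
python3 - <<'E'
from h import *
s,im=wpic("w_plate2")
hs=cv2.cvtColor(cv2.GaussianBlur(im,(3,3),0),cv2.COLOR_RGB2HSV)
print(s["eef_pos"],hs[170,260],hs[105,300],hs[150,306],hs[120,200],hs[235,270])
for T in(105,120,135):
    b=np.zeros((384,512),bool);b[95:245,195:325]=(hs[95:245,195:325,2]<T)
    np.save("b.npy",b)
    m=comp(b,(260,170))
    print(T,wfit(m,s,lambda p:dense(box(*p,140,90,0,8)),[462,17,-.02],[6,6,.05]))
s,im=ldw("w_ring")
g=im.max(2)
for T in(60,75):
  m=comp(g<T,(233,177))
  print(wfit(np.maximum(m,cv2.morphologyEx(m,cv2.MORPH_CLOSE,np.ones((45,45)))),s,lambda p:cyl(*p,29,0,26),[390,-292],[5,5]))
E
```

```text
[462.01601023  17.38495334 159.92044465] [130   8  96] [ 24  25 206] [ 25  25 195] [ 27  24 200] [ 27  27 173]
blob [ 215  111   83  120 9135] [254.4 169.6]
105 (array([ 4.60133e+02,  1.51290e+01, -4.10000e-02]), np.float64(0.058))
blob [ 213  110   85  121 9431] [254.5 169.8]
120 (array([ 4.60968e+02,  1.48860e+01, -3.10000e-02]), np.float64(0.033))
blob [ 206  110   93  122 9798] [254.9 170.2]
135 (array([ 4.61239e+02,  1.45670e+01, -3.50000e-02]), np.float64(0.037))
blob [ 228  151   51   53 1269] [253.2 178.1]
(array([ 388.115, -293.632]), np.float64(0.122))
blob [ 227  151   53   53 1359] [253.3 178.1]
(array([ 387.612, -293.724]), np.float64(0.101))
```

```bash
python3 -m pendant '[0,0,0,0.0477,-1, 0,0,0,0.0477,-1, 0,0,0,0.0477,-1, 0,0,0,0.0477,-1, -0.108,-0.0834,0,0,-1, -0.108,-0.0834,0,0,-1, -0.108,-0.0834,0,0,-1, -0.108,-0.0834,0,0,-1, -0.108,-0.0834,0,0,-1, -0.108,-0.0834,0,0,-1]'; python3 -m pendant '[0,0,0,0,-1, 0,0,0,0,-1]'; python3 - <<'E'
from h import *
s,im=wpic("w_brick")
for d in env.landmark_of("brick_center","wrist"): print(d)
for d in env.masks_of("brick_center","wrist")[:1]:
    m=d["region"].astype(float);print(m.sum());print(wfit(m,s,lambda p:dense(box(*p,110,60,0,40)),[361,329,-.6],[6,6,.05]))
E
```

```text
t: 5.28
eef_pos: [368.1, 318.2, 159.1]
tcp_rot: [-3.128, 0.026, -0.581]
ft_force: [0.2, -1.6, -0.4]
opening: 0.998
t: 5.52
eef_pos: [368.7, 316.2, 158.8]
tcp_rot: [-3.129, 0.025, -0.582]
ft_force: [0.3, -0.3, 0.6]
opening: 1.0
{'xyz': [360.9, 330.8, 21.9], 'confidence': 0.83}
5973.0
(array([358.692, 328.124,  -0.622]), np.float64(0.056))
```

View pics/w_brick.png

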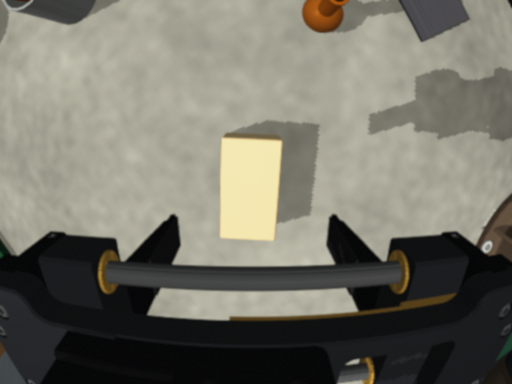

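```bash
python3 - <<'E'
from h import *
s=env.state();print(s["joints"].round(3),s["qvel"].round(3));plan(358.7,328.1,160,-.622)
E
```

```text
[0.557 0.367 1.96  0.039 0.813 2.684] [ 0.009  0.001 -0.002  0.002  0.001  0.001]
turn 0.0125 (rows>=1) shift [-0.0373 -0.0094 -0.0015] rows>=1 now [368.6 316.4 159. ] [-3.129  0.025 -0.622] t 5.67
```

Joint 6 hit its limit here, so I'll use the equivalent grasp turned by half a turn.

```bash
python3 -m pendant '[0,0,0,-0.055,-1, 0,0,0,-0.055,-1, 0,0,0,-0.055,-1, 0,0,0,-0.055,-1, 0,0,0,-0.055,-1, 0,0,0,-0.055,-1, 0,0,0,-0.055,-1, 0,0,0,-0.055,-1, 0,0,0,-0.055,-1]'; python3 -m pendant '[0,0,0,-0.055,-1, 0,0,0,-0.055,-1, 0,0,0,-0.055,-1, 0,0,0,-0.055,-1, 0,0,0,-0.055,-1, 0,0,0,-0.055,-1, 0,0,0,-0.055,-1, 0,0,0,-0.055,-1, 0,0,0,-0.055,-1, 0,0,0,0,-1]'; python3 -m pendant '[0,0,0,0,-1]';python3 - <<'E'
from h import *
s=env.state();print(s["joints"].round(3));plan(358.7,328.1,160,2.52)
E
```

```text
t: 6.8
eef_pos: [368.4, 316.8, 159.0]
tcp_rot: [-3.116, -0.012, 0.979]
ft_force: [0.7, 0.1, 0.5]
opening: 1.001
t: 8.05
eef_pos: [368.4, 316.9, 159.0]
tcp_rot: [3.13, -0.026, 2.527]
ft_force: [-0.3, -0.0, 0.2]
opening: 0.998
t: 8.18
eef_pos: [368.2, 317.2, 159.0]
tcp_rot: [3.13, -0.026, 2.525]
ft_force: [-0.2, 0.0, 0.3]
opening: 1.0
[ 0.559  0.368  1.96   0.039  0.813 -0.422]
turn 0.0017 (rows>=1) shift [ 0.0352  0.0083 -0.0016] rows>=1 now [368.2 317.2 159. ] [ 3.13  -0.026  2.52 ] t 8.18
```

```bash
python3 -m pendant '[0.0352,0.0083,0,0.0017,-1, 0,0,0,0,-1,0,0,0,0,-1]'; python3 - <<'E'
from h import *
s,im=wpic("w_brick2")
for d in env.landmark_of("brick_center","wrist"): print(d)
for nm in("w_brick","w_brick2"):
    s,im=ldw(nm)
    hs=cv2.cvtColor(im,cv2.COLOR_BGR2HSV);b=(hs[:,:,1]>60)&(hs[:,:,0]>15)&(hs[:,:,0]<35)&(hs[:,:,2]>60)
    u=wproj([[359,328,40]],s)[0];print(u)
    m=comp(b,u);print(nm,wfit(m,s,lambda p:dense(box(*p,110,60,0,40)),[361,329,-.6],[6,6,.05]))
E
```

```text
t: 8.55
eef_pos: [358.2, 328.6, 159.3]
tcp_rot: [3.13, -0.026, 2.525]
ft_force: [0.3, 1.0, -0.4]
opening: 0.996
{'xyz': [359.0, 327.3, 22.0], 'confidence': 0.89}
[250.8415227  192.17096675]
blob [ 220  133   63  108 6238] [249.5 185.4]
w_brick (array([360.102, 329.35 ,  -0.63 ]), np.float64(0.021))
[252.45718229 185.16117023]
blob [ 223  130   61  106 6281] [252.6 181.8]
w_brick2 (array([360.167, 327.284,  -0.628]), np.float64(0.019))
```

View pics/w_brick2.png

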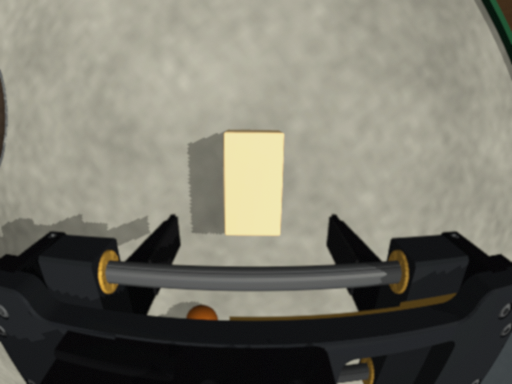

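The brick is centred at (253,182), between the fingers. I'll descend onto it.

```bash
python3 -c "
from h import *
plan(360.1,328.3,10,2.513)"
```

```text
turn 0.0037 (rows>=1) shift [-0.0133 -0.0021  0.373 ] rows>=3 now [358.3 328.4 159.3] [ 3.13  -0.026  2.513] t 8.65
```

```bash
python3 -m pendant '[-0.0133,-0.0021,0,0.0037,-1, 0,0,0.11,0,-1, 0,0,0.11,0,-1, 0,0,0.1,0,-1, 0,0,0.053,0,-1, 0,0,0,0,-1,0,0,0,0,1,0,0,0,0,1,0,0,0,0,1,0,0,0,0,1]';python3 -m pendant '[0,0,0,0,1,0,0,0,0,1,0,0,0,0,1,0,0,0,0,1]'
```

```text
t: 9.9
eef_pos: [360.3, 328.4, 10.5]
tcp_rot: [3.129, -0.026, 2.513]
ft_force: [0.8, 1.9, 1.6]
opening: 0.634
t: 10.4
eef_pos: [360.3, 328.4, 10.4]
tcp_rot: [3.13, -0.026, 2.513]
ft_force: [-0.4, 0.0, 6.9]
opening: 0.628
```

```bash
python3 -m pendant '[0,0,-0.02,0,1,0,0,-0.1,0,1,0,0,-0.11,0,1,0,0,-0.1,0,1,0,0,0,0,1]'; python3 -c "
from h import *
plan(461,15.2,140,-.035+np.pi)"
```

```text
t: 11.02
eef_pos: [362.7, 325.5, 144.5]
tcp_rot: [3.126, -0.024, 2.513]
ft_force: [-0.0, 0.1, -2.6]
opening: 0.629
turn -0.1889 (rows>=4) shift [-0.2729 -0.7667 -0.0076] rows>=6 now [362.7 325.5 144.5] [ 3.126 -0.024  3.107] t 11.03
```

```bash
python3 -m pendant '[0,0,0,-0.0472,1,0,0,0,-0.0472,1,0,0,0,-0.0472,1,0,0,0,-0.0472,1, -0.0455,-0.1278,0,0,1, -0.0455,-0.1278,0,0,1, -0.0455,-0.1278,0,0,1, -0.0455,-0.1278,0,0,1, -0.0455,-0.1278,0,0,1, -0.0455,-0.1278,0,0,1]'; python3 -m pendant '[0,0,0,0,1,0,0,0,0,1]'; python3 - <<'E'
from h import *
s,im=wpic("w_held")
hs=cv2.cvtColor(im,cv2.COLOR_RGB2HSV);b=(hs[:,:,1]>60)&(hs[:,:,0]>15)&(hs[:,:,0]<35)&(hs[:,:,2]>60)
m=comp(b,(253,200))
zc=s["eef_pos"][2]+10
for z in(-2,0,2):print(wfit(m,s,lambda p:dense(box(*p,110,60,zc-20+z,zc+20+z)),[461,15,-.03],[6,6,.05]))
plan(461,15.2,140,-.035+np.pi)
E
```

```text
t: 12.28
eef_pos: [459.8, 13.0, 131.8]
tcp_rot: [3.117, -0.017, 3.106]
ft_force: [0.8, 0.9, -2.7]
opening: 0.632
t: 12.52
eef_pos: [459.3, 14.9, 132.1]
tcp_rot: [3.117, -0.017, 3.105]
ft_force: [-0.8, 1.0, -3.0]
opening: 0.63
blob [  194   143   120   125 12834] [248.1 206.3]
(array([ 4.59706e+02,  1.39370e+01, -4.00000e-02]), np.float64(0.376))
(array([ 4.5951e+02,  1.4049e+01, -4.0000e-02]), np.float64(0.385))
(array([ 4.59219e+02,  1.40760e+01, -4.00000e-02]), np.float64(0.397))
turn -0.0 (rows>=1) shift [-0.0039 -0.     -0.0192] rows>=1 now [459.3  15.5 132.3] [ 3.117 -0.017  3.107] t 12.57
```

View pics/w_held.png

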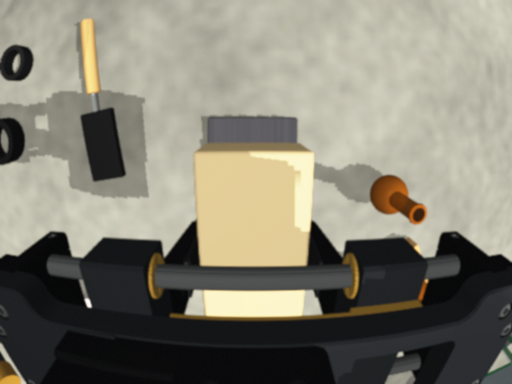

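```bash
python3 -m pendant '[0,0,0.1,0,1,0,0,0.1,0,1,0,0,0.06,0,1,0,0,0,0,1,0,0,0,0,1]'; python3 -c "
from h import *
plan(461,15.2,18.5,-.035+np.pi)"
```

```text
t: 13.2
eef_pos: [458.8, 18.0, 29.7]
tcp_rot: [3.118, -0.014, 3.107]
ft_force: [-0.1, -0.2, -2.5]
opening: 0.63
turn 0.0002 (rows>=1) shift [-0.0062 -0.0074  0.0279] rows>=1 now [458.8  18.   29.7] [ 3.118 -0.014  3.107] t 13.2
```

```bash
python3 -m pendant '[-0.0062,-0.0074,0.012,0,1,0,0,0.007,0,1,0,0,0.005,0,1,0,0,0.0027,0,1,0,0,0.002,0,1,0,0,0,0,1]'; python3 -c "
from h import *
plan(461,15.2,18.5,-.035+np.pi)"
```

```text
t: 13.95
eef_pos: [461.2, 14.5, 18.6]
tcp_rot: [3.118, -0.013, 3.106]
ft_force: [-3.3, -0.4, 20.2]
opening: 0.634
turn -0.0002 (rows>=1) shift [0.0007 0.0018 0.0004] rows>=1 now [461.2  14.5  18.6] [ 3.118 -0.013  3.107] t 13.95
```

Contact at 20 N. I'll release and lift.

```bash
python3 -m pendant '[0,0,-0.002,0,0.5,0,0,0,0,-0.2,0,0,0,0,-1,0,0,0,0,-1,0,0,-0.1,0,-1,0,0,-0.13,0,-1,0,0,-0.13,0,-1,0,0,0,0,-1,0,0,0,0,-1]'; python3 - <<'E'
from h import *
s,im=wpic("w_placed1")
hs=cv2.cvtColor(im,cv2.COLOR_RGB2HSV);b=(hs[:,:,1]>60)&(hs[:,:,0]>15)&(hs[:,:,0]<35)&(hs[:,:,2]>60)
m=comp(b,wproj([[461,15,48]],s)[0])
print(wfit(m,s,lambda p:dense(box(*p,110,60,8,48)),[461,15,-.03],[6,6,.05]))
E
```

```text
t: 15.08
eef_pos: [462.5, 11.0, 161.7]
tcp_rot: [3.118, -0.016, 3.106]
ft_force: [-0.3, -0.5, -1.0]
opening: 1.001
blob [     0      0    512    384 191473] [255.6 190.5]
(array([ 4.66171e+02,  1.69720e+01, -4.10000e-02]), np.float64(0.967))
```

View pics/w_placed1.png

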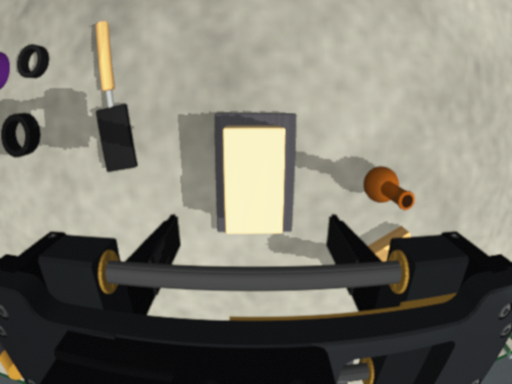

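```bash
cat > chk.py <<'E'
from h import *
import sys
s,im=ldw(sys.argv[1])
hs=cv2.cvtColor(im,cv2.COLOR_BGR2HSV);print(hs[180,255],hs[120,235],hs[100,255],hs[200,290])
u=wproj([[461,15,48]],s)[0]
w=np.zeros((384,512),bool);w[100:245,205:310]=1
b=(hs[:,:,1]>48)&(hs[:,:,0]>15)&(hs[:,:,0]<35)&(hs[:,:,2]>60)&w
m=comp(b,u)
print("brick",wfit(m,s,lambda p:dense(box(*p,110,60,8,48)),[461,15,-.03],[6,6,.05]))
p=((hs[:,:,2]<125)&(hs[:,:,1]<60)&w)|b
p=cv2.morphologyEx(p.astype(np.uint8),cv2.MORPH_OPEN,np.ones((5,5)))
p=comp(p>0,u)
cv2.imwrite("pics/pm.png",p*255)
# joint: plate union brick silhouette, mask plate rest; brick fixed
E
python3 chk.py w_placed1
```

```text
[ 26  52 250] [120   8  66] [ 27  26 174] [138  14  94]
blob [ 222  125   64  109 6711] [253.5 178.3]
brick (array([ 4.60315e+02,  1.36740e+01, -3.60000e-02]), np.float64(0.021))
blob [ 205  112   92  122 9899] [252.7 170.1][ WARN:0@1.041] global loadsave.cpp:1063 imwrite_ Unsupported depth image for selected encoder is fallbacked to CV_8U.
```

```bash
python3 -c "
from h import *
plan(388,-294,150)"
```

```text
turn 0 (rows>=0) shift [ 0.1581 -0.7693  0.0122] rows>=6 now [462.3  11.1 161.2] [ 3.117 -0.017  3.106] t 15.12
```

```bash
python3 -m pendant '[0.0264,-0.1282,0.002,0,-1,0.0264,-0.1282,0.002,0,-1,0.0264,-0.1282,0.002,0,-1,0.0264,-0.1282,0.002,0,-1,0.0264,-0.1282,0.002,0,-1,0.0264,-0.1282,0.002,0,-1,0,0,0,0,-1,0,0,0,0,-1,0,0,0,0,-1]'; python3 - <<'E'
from h import *
s,im=wpic("w_ring2")
for d in env.landmark_of("ring_center","wrist"): print(d)
g=im.max(2); u=wproj([[388+27,-294,26]],s)[0];print(u)
for T in(60,75):
  m=comp(g<T,u)
  print(wfit(np.maximum(m,cv2.morphologyEx(m,cv2.MORPH_CLOSE,np.ones((45,45)))),s,lambda p:cyl(*p,29,0,26),[390,-292],[5,5]))
plan(388,-294,4)
E
```

```text
t: 16.25
eef_pos: [388.6, -292.8, 150.6]
tcp_rot: [3.117, -0.016, 3.107]
ft_force: [0.4, -0.9, 0.4]
opening: 1.002
{'xyz': [389.0, -294.4, 11.6], 'confidence': 0.97}
{'xyz': [289.9, -344.7, 14.1], 'confidence': 0.87}
{'xyz': [291.6, -261.6, 7.8], 'confidence': 0.68}
[250.59078597 206.45447141]
blob [ 224  153   53   55 1313] [250.4 180.9]
(array([ 389.929, -293.481]), np.float64(0.127))
blob [ 224  153   54   55 1417] [250.5 181. ]
(array([ 389.791, -293.099]), np.float64(0.101))
turn 0 (rows>=0) shift [-0.0037 -0.0113  0.3672] rows>=3 now [ 388.8 -293.   150.9] [ 3.117 -0.015  3.108] t 16.35
```

View pics/w_ring2.png

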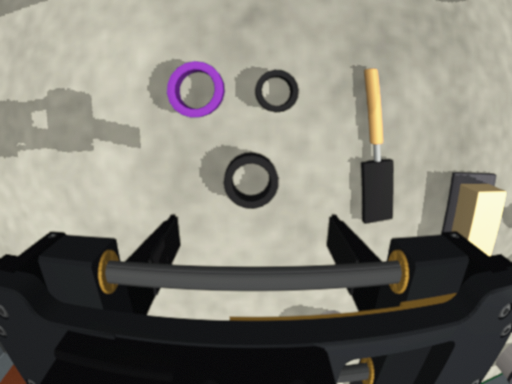

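The large dark ring is centred between the fingers at (251,181).

```bash
python3 -m pendant '[-0.0062,-0.0101,0.1,0,-1,0,0,0.12,0,-1,0,0,0.1,0,-1,0,0,0.047,0,-1,0,0,0,0,-1,0,0,0,0,-1,0,0,0,0,1,0,0,0,0,1,0,0,0,0,1,0,0,0,0,1]';python3 -m pendant '[0,0,0,0,1,0,0,0,0,1,0,0,0,0,1,0,0,0,0,1]'
```

```text
t: 17.6
eef_pos: [388.7, -294.5, 4.2]
tcp_rot: [3.118, -0.015, 3.106]
ft_force: [0.4, 1.5, 1.5]
opening: 0.635
t: 18.1
eef_pos: [388.7, -294.5, 4.2]
tcp_rot: [3.117, -0.015, 3.106]
ft_force: [0.8, 1.5, 5.2]
opening: 0.605
```

```bash
python3 -m pendant '[0,0,-0.02,0,1,0,0,-0.1,0,1,0,0,-0.13,0,1,0,0,-0.05,0,1,0,0,0,0,1]';python3 -c "
from h import *
plan(461,14.5,110)"
```

```text
t: 18.73
eef_pos: [390.9, -298.0, 125.5]
tcp_rot: [3.12, -0.013, 3.106]
ft_force: [0.1, -0.0, -0.9]
opening: 0.601
turn 0 (rows>=0) shift [-0.1479  0.786   0.0538] rows>=6 now [ 390.9 -298.   125.5] [ 3.12  -0.013  3.106] t 18.73
```

```bash
python3 -m pendant '[-0.0246,0.131,0.009,0,1,-0.0246,0.131,0.009,0,1,-0.0246,0.131,0.009,0,1,-0.0246,0.131,0.009,0,1,-0.0246,0.131,0.009,0,1,-0.0246,0.131,0.009,0,1,0,0,0,0,1,0,0,0,0,1]'; python3 - <<'E'
from h import *
wpic("w_rheld");plan(461,14.5,60)
E
```

```text
t: 19.73
eef_pos: [459.9, 15.0, 108.2]
tcp_rot: [3.118, -0.017, 3.107]
ft_force: [-1.0, -0.4, -0.3]
opening: 0.602
turn 0 (rows>=0) shift [-0.0045 -0.0027  0.1211] rows>=1 now [460.   14.5 108.5] [ 3.118 -0.016  3.106] t 19.77
```

View pics/w_rheld.png

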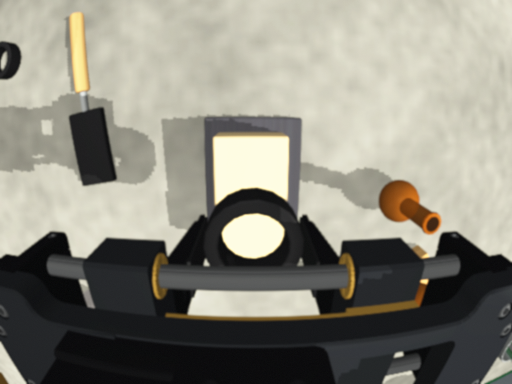

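```bash
python3 -m pendant '[-0.0045,-0.0027,0.08,0,1,0,0,0.041,0,1,0,0,0,0,1,0,0,0,0,1]'; python3 -c "
from h import *
plan(461,14.5,52.2)"
```

```text
t: 20.27
eef_pos: [461.6, 14.3, 61.1]
tcp_rot: [3.118, -0.015, 3.105]
ft_force: [-0.2, -0.6, 0.3]
opening: 0.602
turn 0 (rows>=0) shift [ 0.0013 -0.0002  0.0223] rows>=1 now [461.6  14.3  61.1] [ 3.118 -0.015  3.105] t 20.27
```

```bash
python3 -m pendant '[0.0013,0,0.01,0,1,0,0,0.006,0,1,0,0,0.004,0,1,0,0,0.0023,0,1,0,0,0.001,0,1,0,0,0,0,1]'
```

```text
t: 21.02
eef_pos: [460.8, 15.3, 52.1]
tcp_rot: [3.118, -0.014, 3.106]
ft_force: [-4.2, -0.4, 14.3]
opening: 0.6
```

```bash
python3 -m pendant '[0,0,-0.001,0,0.5,0,0,0,0,-0.2,0,0,0,0,-1,0,0,0,0,-1,0,0,-0.1,0,-1,0,0,-0.13,0,-1,0,0,-0.05,0,-1,0,0,0,0,-1,0,0,0,0,-1]'; python3 - <<'E'
from h import *
s,im=wpic("w_placed2")
for d in env.landmark_of("ring_center","wrist"): print(d)
g=im.max(2); u=wproj([[461+26,14.5,74]],s)[0];print(u)
for T in(60,75):
  m=comp(g<T,u)
  print(wfit(np.maximum(m,cv2.morphologyEx(m,cv2.MORPH_CLOSE,np.ones((45,45)))),s,lambda p:cyl(*p,29,48,74),[461,14],[5,5]))
plan(596,194,190)
E
```

```text
t: 22.15
eef_pos: [462.0, 12.6, 162.7]
tcp_rot: [3.118, -0.016, 3.106]
ft_force: [0.1, 0.0, 0.3]
opening: 1.0
{'xyz': [459.9, 10.9, 57.5], 'confidence': 0.97}
{'xyz': [293.2, -260.9, 6.2], 'confidence': 0.86}
[254.39293657 217.51811351]
blob [ 222  157   62   61 1636] [253.1 189. ]
(array([462.51 ,  14.138]), np.float64(0.128))
blob [ 214  114   71  105 2591] [243.7 176.6]
(array([457.342,   9.117]), np.float64(0.429))
turn 0 (rows>=0) shift [-0.3177  0.4666 -0.0629] rows>=4 now [461.9  12.7 162.5] [ 3.117 -0.017  3.106] t 22.25
```

View pics/w_placed2.png

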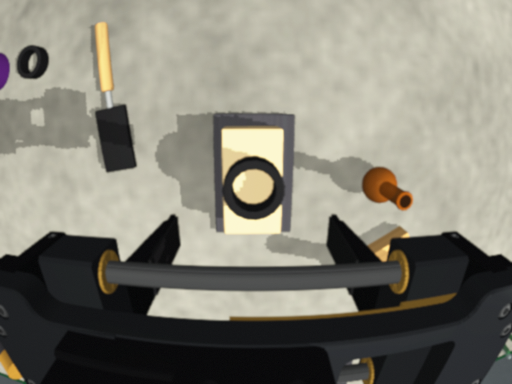

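The ring sits centred on the brick at (253,187). Next I'll look at the flask.

```bash
python3 -m pendant '[0,0,-0.125,0,-1,-0.0794,0.1167,0,0,-1,-0.0794,0.1167,0,0,-1,-0.0794,0.1167,0,0,-1,-0.0794,0.1167,0,0,-1,0,0,0,0,-1,0,0,0,0,-1,0,0,0,0,-1]'; python3 - <<'E'
from h import *
s,im=wpic("w_flask")
print(s["eef_pos"])
for n in("flask_center","stand"):
  for d in env.landmark_of(n,"wrist"): print(n,d)
E
```

```text
t: 23.25
eef_pos: [596.3, 192.5, 216.0]
tcp_rot: [3.118, -0.016, 3.105]
ft_force: [0.4, -0.0, 1.3]
opening: 1.002
[596.26514866 192.45945343 216.01943152]
flask_center {'xyz': [470.5, 166.1, 38.2], 'confidence': 0.74}
flask_center {'xyz': [598.8, 196.2, 76.3], 'confidence': 0.62}
```

View pics/w_flask.png

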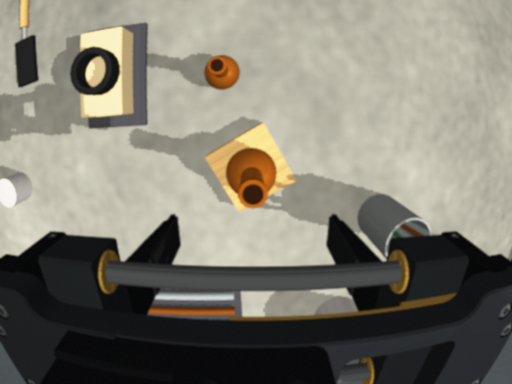

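```bash
python3 - <<'E'
from h import *
s,im=ldw("w_flask")
c=cv2.resize(im[110:220,195:310],None,fx=5,fy=5,interpolation=cv2.INTER_CUBIC);cv2.imwrite("pics/fl.png",c)
hs=cv2.cvtColor(im,cv2.COLOR_BGR2HSV);print(hs[165,240],hs[140,262],hs[192,243])
b=(hs[:,:,1]>170)&(hs[:,:,0]<16)
m=comp(b,(240,165))
def sph(x,y):
    t=np.linspace(0,2*np.pi,24)
    return np.vstack([np.c_[x+30*np.cos(a)*np.cos(t),y+30*np.cos(a)*np.sin(t),0*t+47+30*np.sin(a)] for a in np.linspace(-1.5,1.5,15)])
# whole flask silhouette = sphere U neck/lip
def cost(p):
    r=np.maximum(wrend(sph(*p),s),wrend(cyl(*p,14,129,135),s)); r=np.maximum(r,wrend(cyl(*p,12,70,130),s))
    return 1-np.minimum(r,m).sum()/np.maximum(r,m).sum()
# close holes (dark mouth)
m=cv2.morphologyEx(m,cv2.MORPH_CLOSE,np.ones((21,21)))
r=minimize(cost,[597,194],method="Nelder-Mead",options=dict(initial_simplex=[[597,194],[602,194],[597,199]]));print(r.x,r.fun)
plan(r.x[0],r.x[1],82)
E
```

```text
[ 14 219 143] [ 24 106 250] [ 13 213  91]
blob [ 227  149   49   58 2143] [251.1 175.8]
[594.64759397 193.20112441] 0.0949469058346456
turn 0 (rows>=0) shift [-0.     -0.0067  0.3364] rows>=3 now [596.6 192.6 216.6] [ 3.118 -0.015  3.105] t 23.4
```

View pics/fl.png

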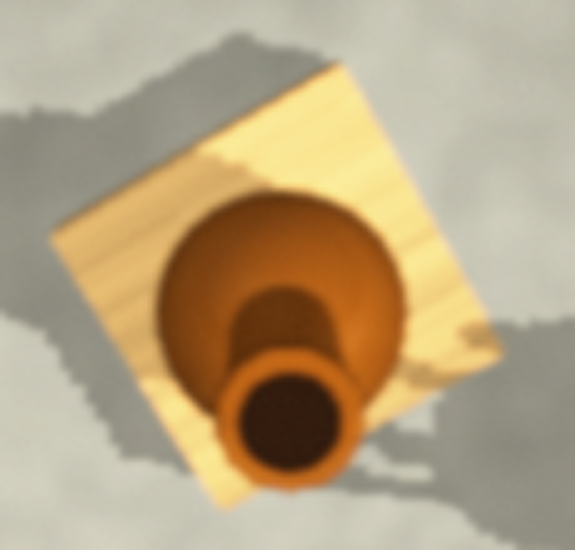

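```bash
python3 - <<'E'
from h import *
s,im=ldw("w_flask")
print(wback([252.4,193.6],135,s)[0], wback([195+281/5-.4,110+312/5-.4],47,s)[0])
E
```

```text
[595.49633167 193.20105506 135.        ] [595.33461265 192.99601503  47.        ]
```

```bash
python3 -c "
from h import *
plan(596,193.8,85)"; python3 -m pendant '[-0.0025,-0.0049,0.1,0,-1,0,0,0.12,0,-1,0,0,0.07,0,-1,0,0,0.038,0,-1,0,0,0,0,-1,0,0,0,0,-1]'; python3 -c "
from h import *
plan(596,193.8,85)"
```

```text
turn 0 (rows>=0) shift [-0.0032 -0.0049  0.3289] rows>=3 now [596.6 192.6 216.6] [ 3.118 -0.015  3.105] t 23.4
t: 24.15
eef_pos: [596.5, 194.6, 86.3]
tcp_rot: [3.117, -0.013, 3.106]
ft_force: [0.3, 0.6, -0.5]
opening: 0.996
turn 0 (rows>=0) shift [ 0.001  -0.0022  0.0033] rows>=1 now [596.5 194.6  86.3] [ 3.117 -0.013  3.106] t 24.15
```

```bash
python3 -m pendant '[0,0,0,0,0,0,0,0,0,0.2,0,0,0,0,0.35,0,0,0,0,0.6,0,0,0,0,1,0,0,0,0,1,0,0,0,0,1,0,0,0,0,1,0,0,0,0,1]'; python3 - <<'E'
from h import *
wpic("w_fg")
E
```

```text
t: 25.28
eef_pos: [595.8, 194.6, 85.1]
tcp_rot: [3.118, -0.015, 3.106]
ft_force: [0.3, 0.8, -0.9]
opening: 0.282
```

View pics/w_fg.png

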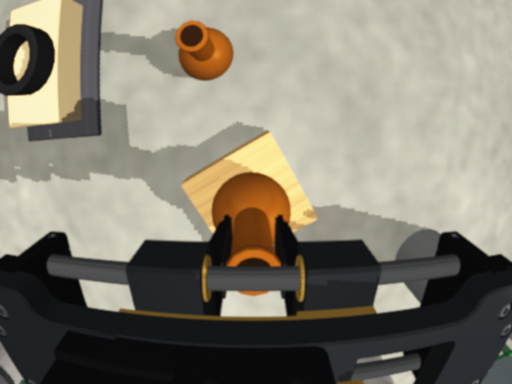

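```bash
python3 -m pendant '[0,0,0,0,1,0,0,0,0,1,0,0,0,0,1]'; python3 -m pendant '[0,0,-0.02,0,1,0,0,-0.06,0,1,0,0,-0.1,0,1,0,0,-0.08,0,1,0,0,-0.03,0,1,0,0,0,0,1,0,0,0,0,1]'; python3 -c "
from h import *
plan(461.7,14.5,220)"
```

```text
t: 25.7
eef_pos: [595.8, 194.6, 85.0]
tcp_rot: [3.118, -0.015, 3.106]
ft_force: [-0.3, -0.3, 0.1]
opening: 0.279
t: 26.58
eef_pos: [597.0, 191.7, 199.6]
tcp_rot: [3.118, -0.017, 3.106]
ft_force: [-0.2, 0.2, -1.8]
opening: 0.283
turn 0 (rows>=0) shift [ 0.3231 -0.4534 -0.056 ] rows>=4 now [597.  191.7 199.6] [ 3.118 -0.017  3.106] t 26.57
```

```bash
python3 -m pendant '[0.02,-0.028,-0.005,0,1,0.05,-0.07,-0.005,0,1,0.07,-0.098,-0.005,0,1,0.07,-0.098,0,0,1,0.06,-0.084,0,0,1,0.035,-0.05,0,0,1,0.0181,-0.0254,0,0,1,0,0,0,0,1,0,0,0,0,1]'; python3 - <<'E'
from h import *
wpic("w_fh");i=env.read_camera("scene");cv2.imwrite("pics/s_fh.png",cv2.resize(i[100:300,190:390,::-1],None,fx=3,fy=3,interpolation=2))
plan(461.7,14.5,150)
E
```

```text
t: 27.7
eef_pos: [462.3, 15.4, 204.5]
tcp_rot: [3.118, -0.015, 3.106]
ft_force: [1.0, 0.0, 0.2]
opening: 0.283
turn 0 (rows>=0) shift [-0.0008 -0.0059  0.1361] rows>=1 now [462.3  15.5 204.5] [ 3.118 -0.015  3.107] t 27.8
```

View pics/w_fh.png

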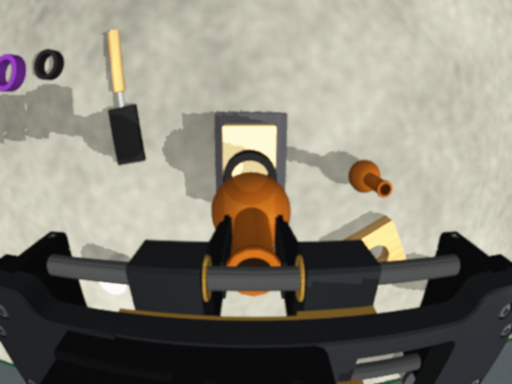

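View pics/s_fh.png

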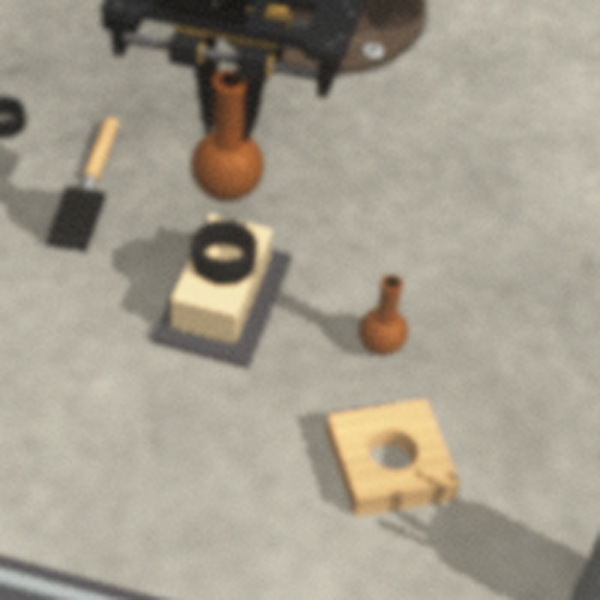

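```bash
python3 -m pendant '[0,0,0.06,0,1,0,0,0.06,0,1,0,0,0.025,0,1,0,0,0,0,1,0,0,0,0,1]'; python3 -c "
from h import *
plan(462.3,15.3,138)"
```

```text
t: 28.42
eef_pos: [461.5, 16.5, 147.3]
tcp_rot: [3.118, -0.014, 3.106]
ft_force: [1.0, 0.3, -0.4]
opening: 0.279
turn 0 (rows>=0) shift [-0.0024 -0.0035  0.023 ] rows>=1 now [461.5  16.5 147.3] [ 3.118 -0.014  3.106] t 28.43
```

```bash
python3 -m pendant '[-0.0024,-0.0035,0.01,0,1,0,0,0.008,0,1,0,0,0.005,0,1,0,0,0.003,0,1,0,0,0.002,0,1,0,0,0,0,1]'; python3 -c "
from h import *
plan(462.3,15.3,134)"
```

```text
t: 29.18
eef_pos: [462.1, 15.3, 135.7]
tcp_rot: [3.118, -0.014, 3.106]
ft_force: [-0.8, -0.2, 5.5]
opening: 0.28
turn 0 (rows>=0) shift [-0.0006 -0.      0.0043] rows>=1 now [462.1  15.3 135.7] [ 3.118 -0.014  3.106] t 29.18
```

```bash
python3 -m pendant '[0,0,0.001,0,1,0,0,0,0,1,0,0,0,0,1]';python3 - <<'E'
from h import *
print(env.state()["ft_force"],env.state()["moment"])
i=env.read_camera("scene");cv2.imwrite("pics/s_fp.png",cv2.resize(i[140:240,210:310,::-1],None,fx=6,fy=6,interpolation=2))
E
```

```text
t: 29.55
eef_pos: [462.2, 15.3, 135.6]
tcp_rot: [3.118, -0.014, 3.106]
ft_force: [-0.9, 0.7, 8.6]
opening: 0.283
[-0.94354335  0.71075581  8.59493042] [0.05727277 0.06390319 0.03842728]
```

View pics/s_fp.png

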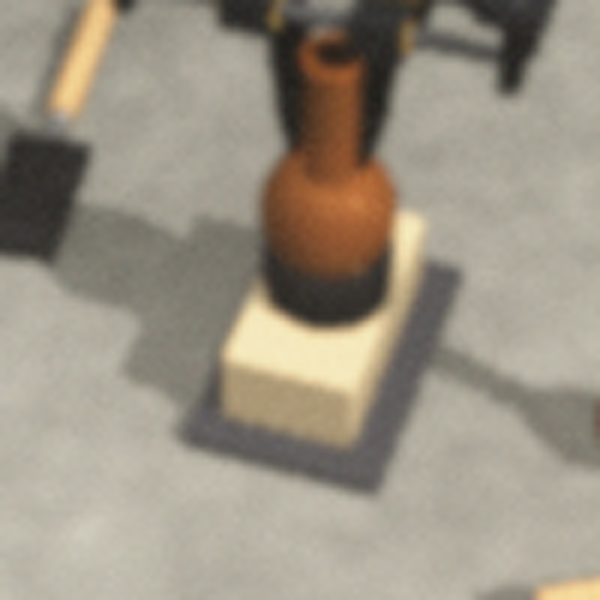

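The flask is seated in the ring with 8.6 N of contact. I'll release it slowly.

```bash
python3 -m pendant '[0,0,0,0,0.42,0,0,0,0,0.38,0,0,0,0,0.3,0,0,0,0,0.2,0,0,0,0,0,0,0,0,0,-0.5,0,0,0,0,-1,0,0,0,0,-1,0,0,0,0,-1,0,0,0,0,-1]';python3 - <<'E'
from h import *
print(env.state()["ft_force"])
wpic("w_fr")
i=env.read_camera("scene");cv2.imwrite("pics/s_fr.png",cv2.resize(i[140:240,210:310,::-1],None,fx=6,fy=6,interpolation=2))
E
```

```text
t: 30.85
eef_pos: [461.8, 15.3, 135.0]
tcp_rot: [3.118, -0.015, 3.106]
ft_force: [0.6, 0.6, -0.0]
opening: 0.964
[ 0.55959359  0.60412924 -0.03630633]
```

View pics/s_fr.png

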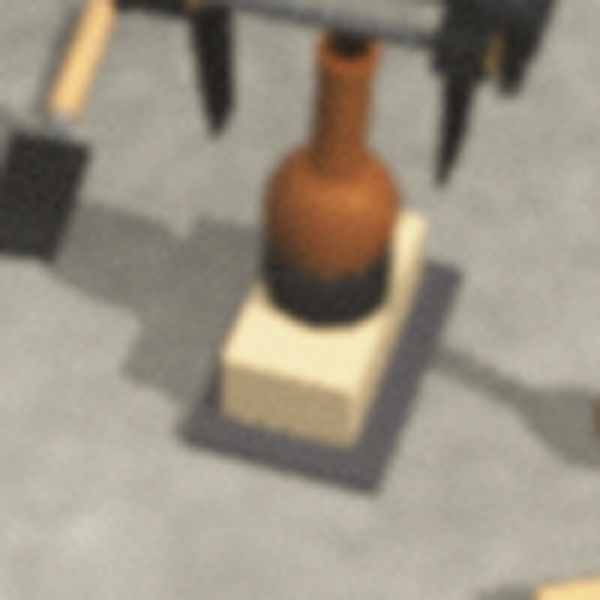

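View pics/w_fr.png

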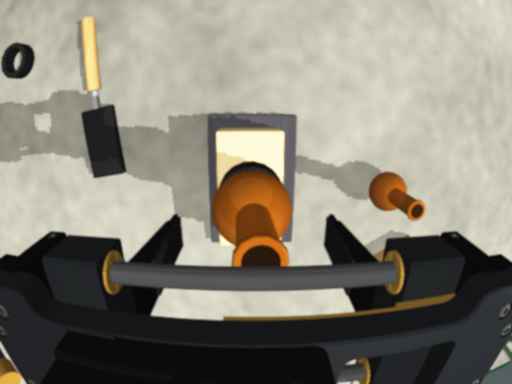

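The neck moved slightly on release. I'll lift clear and measure the lean.

```bash
python3 -m pendant '[0,0,-0.05,0,-1,0,0,-0.1,0,-1,0,0,-0.1,0,-1,0,0,0,0,-1,0,0,0,0,-1]';python3 - <<'E'
from h import *
s,im=wpic("w_fr2")
cv2.imwrite("pics/fr2c.png",cv2.resize(im[120:260,180:330,::-1],None,fx=4,fy=4,interpolation=2))
i=env.read_camera("scene");cv2.imwrite("pics/s_fr2f.png",i[:,:,::-1]);cv2.imwrite("pics/s_fr2.png",cv2.resize(i[140:240,210:310,::-1],None,fx=6,fy=6,interpolation=2))
B=[462,14.5,96]
for z in(96,125,184):
    u=proj([[462,14.5,z]],"scene")[0];print(z,u,(u-[210,140])*6, wproj([[462,14.5,z]],s)[0],(wproj([[462,14.5,z]],s)[0]-[180,120])*4)
E
```

```text
t: 31.58
eef_pos: [462.9, 12.9, 234.4]
tcp_rot: [3.118, -0.016, 3.106]
ft_force: [0.3, 1.0, -0.3]
opening: 1.003
96 [263.92226316 174.18139128] [323.53357897 205.0883477 ] [252.14349322 178.16729301] [288.57397288 232.66917205]
125 [264.30300751 166.02862943] [325.81804505 156.17177655] [252.69032567 185.16788776] [290.76130269 260.67155103]
184 [265.12595167 148.4071787 ] [330.75571     50.44307218] [254.20409083 204.54103129] [296.81636333 338.16412516]
```

View pics/s_fr2.png

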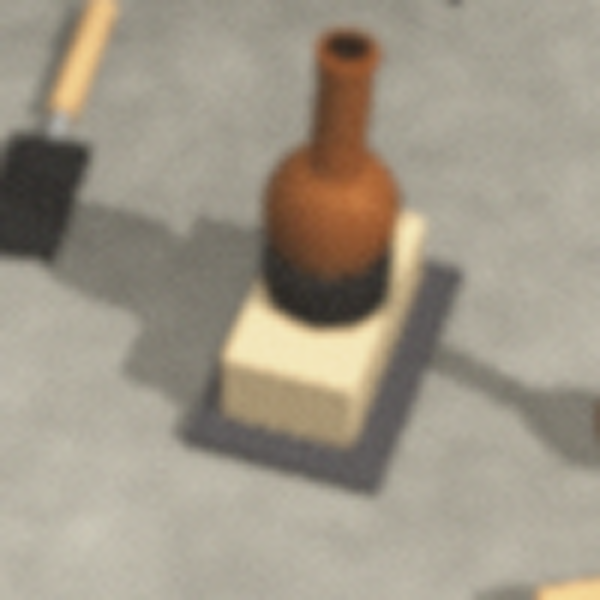

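View pics/fr2c.png

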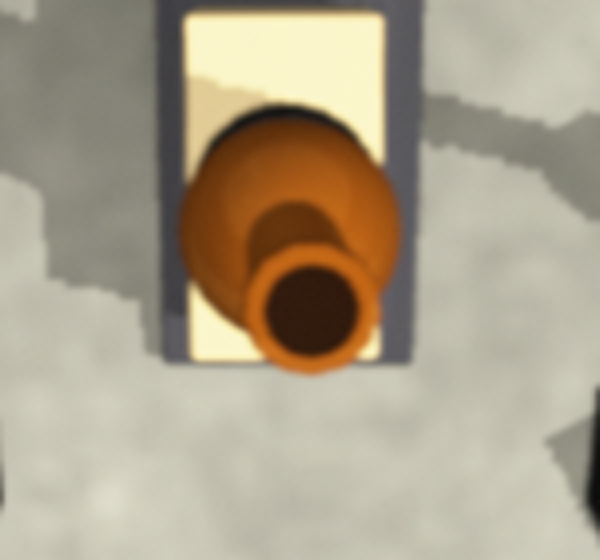

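```bash
python3 - <<'E'
from h import *
s,im=ldw("w_fr2")
hs=cv2.cvtColor(im,cv2.COLOR_BGR2HSV)
# dark mouth ellipse
v=(hs[:,:,2]<75).astype(np.uint8);v2=np.zeros_like(v);v2[175:225,235:285]=v[175:225,235:285]
c,_=cv2.findContours(v2,cv2.RETR_EXTERNAL,cv2.CHAIN_APPROX_NONE);c=max(c,key=cv2.contourArea);e=cv2.fitEllipse(c);print(e)
lip=wback(e[0],184,s)[0]
b=((hs[:,:,1]>150)&(hs[:,:,0]<17)).astype(np.uint8)
b[int(e[0][1])-22:]=0  # upper bulb only
c,_=cv2.findContours(b[:, 215:295],cv2.RETR_EXTERNAL,cv2.CHAIN_APPROX_NONE);c=max(c,key=cv2.contourArea)[:,0]+[215,0]
# sphere fit: minimise over xy of ray distance to sphere =30
o=rotm(s["tcp_rot"])@env.camera_model("wrist")["tool_from_camera"][:3,3]+s["eef_pos"]
c=c[c[:,1]<c[:,1].max()-1]
P=wback(c,0,s);d=P-o;d/=np.linalg.norm(d,axis=1)[:,None]
from scipy.optimize import least_squares
def f(p):
    w=np.array([p[0],p[1],96])-o;return np.linalg.norm(w-(d@w)[:,None]*d,axis=1)-30
r=least_squares(f,[462,14],loss="soft_l1");print(r.x,np.abs(r.fun).mean(),len(c))
print(lip,"lean deg",np.degrees(np.arctan2(np.hypot(*(lip[:2]-r.x)),88)),lip[:2]-r.x)
E
```

```text
((257.4474182128906, 197.20797729492188), (20.19585609436035, 21.124065399169922), 72.2945556640625)
[461.64388003  14.12532639] 0.5414230815769737 68
[456.03326215  17.25536946 184.        ] lean deg 4.1756106353639195 [-5.61061788  3.13004307]
```

The lip leans about 4° toward −x/+y. I'll turn the jaws along x and close them on the neck to straighten it.

```bash
python3 -m pendant '[0,0,0,0.0543,-1,0,0,0,0.0543,-1,0,0,0,0.0543,-1,0,0,0,0.0543,-1,0,0,0,0.0543,-1,0,0,0,0.0543,-1,0,0,0,0.0543,-1,0,0,0,0.0543,-1,0,0,0,0.0543,-1,0,0,0,0,-1]';python3 - <<'E'
from h import *
s,im=wpic("w_fr3")
s=env.state();R=rotm(s["tcp_rot"]);print(R[:,2],s["joints"].round(3))
for d in env.landmark_of("flask_center","wrist"):print(d)
cv2.imwrite("pics/fr3c.png",cv2.resize(im[100:260,170:340,::-1],None,fx=3.5,fy=3.5,interpolation=2))
plan(462,15,140)
E
```

```text
t: 32.92
eef_pos: [463.0, 12.9, 234.1]
tcp_rot: [-3.126, -0.025, 1.572]
ft_force: [-1.0, -0.6, -0.5]
opening: 1.002
[-0.01556483  0.02463767 -0.99957527] [-0.128  0.244  1.904  0.026  1.013 -0.146]
{'xyz': [470.8, 166.9, 38.1], 'confidence': 0.85}
{'xyz': [461.4, 14.3, 125.9], 'confidence': 0.69}
turn 0 (rows>=0) shift [-0.0005  0.0009  0.236 ] rows>=2 now [463.1  12.9 234.4] [-3.126 -0.025  1.574] t 33.02
```

View pics/fr3c.png

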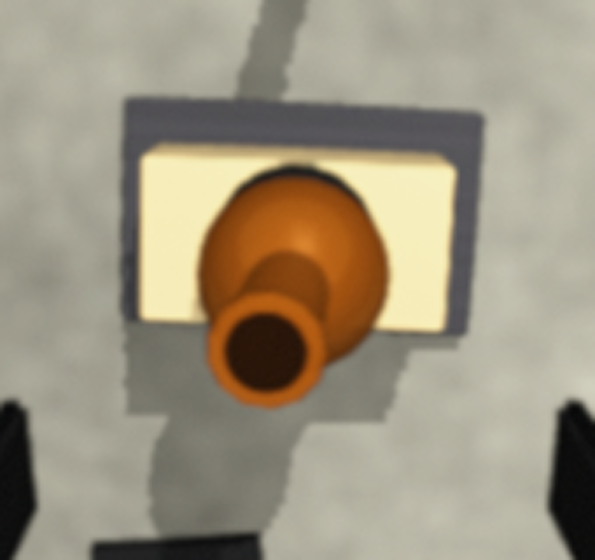

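```bash
cat > lean.py <<'E'
from h import *
import sys
from scipy.optimize import least_squares
s,im=ldw(sys.argv[1])
hs=cv2.cvtColor(im,cv2.COLOR_BGR2HSV)
b=((hs[:,:,1]>150)&(hs[:,:,0]<17)).astype(np.uint8)
b[:, :200]=0;b[:,310:]=0
c,_=cv2.findContours(b,cv2.RETR_CCOMP,cv2.CHAIN_APPROX_NONE)
out=max(c,key=cv2.contourArea)
v=(hs[:,:,2]<75).astype(np.uint8);u=wproj([[461,14.5,184]],s)[0].astype(int)
v2=np.zeros_like(v);a=slice(u[1]-24,u[1]+22),slice(u[0]-24,u[0]+24);v2[a]=v[a]
cc,_=cv2.findContours(v2,cv2.RETR_EXTERNAL,cv2.CHAIN_APPROX_NONE);cc=max([k for k in cc if len(k)>=5 and cv2.contourArea(k)<700],key=cv2.contourArea)
e=cv2.fitEllipse(cc)
lip=wback(e[0],184,s)[0]
o=rotm(s["tcp_rot"])@env.camera_model("wrist")["tool_from_camera"][:3,3]+s["eef_pos"]
c=out[:,0];c=c[c[:,1]<e[0][1]-22]
d=wback(c,0,s)-o;d/=np.linalg.norm(d,axis=1)[:,None]
def f(p):
    w=np.array([p[0],p[1],96])-o;return np.linalg.norm(w-(d@w)[:,None]*d,axis=1)-30
r=least_squares(f,[462,14],loss="soft_l1")
print("mouth",e[0],e[1],"bulb",r.x.round(1),"resid",np.abs(r.fun).mean().round(2),"lip",lip.round(1),"lean mm",(lip[:2]-r.x).round(1),"deg",np.degrees((lip[:2]-r.x)/88).round(2))
E
python3 lean.py w_fr2; python3 lean.py w_fr3; python3 lean.py w_flask
```

```text
mouth (257.4474182128906, 197.20797729492188) (20.19585609436035, 21.124065399169922) bulb [462.9  14.4] resid 0.57 lip [457.   17.4 184. ] lean mm [-5.9  3. ] deg [-3.83  1.93]
mouth (245.4760284423828, 200.21290588378906) (20.354183197021484, 21.33578872680664) bulb [460.8  13.2] resid 0.89 lip [455.9  16.9 184. ] lean mm [-4.9  3.7] deg [-3.2   2.41]Traceback (most recent call last):
  File "lean.py", line 12, in <module>
    cc,_=cv2.findContours(v2,cv2.RETR_EXTERNAL,cv2.CHAIN_APPROX_NONE);cc=max([k for k in cc if len(k)>=5 and cv2.contourArea(k)<700],key=cv2.contourArea)
                                                                         ~~~^^^^^^^^^^^^^^^^^^^^^^^^^^^^^^^^^^^^^^^^^^^^^^^^^^^^^^^^^^^^^^^^^^^^^^^^^^^^^
ValueError: max() iterable argument is empty
```

```bash
python3 -m pendant '[0,0,0.1,0,-1,0,0,0.1,0,-1,0,0,0.04,0,-1,0,0,0,0,-1,0,0,0,0,-1]';python3 -c "
from h import *
plan(461.7,15,137)"
```

```text
t: 33.65
eef_pos: [462.2, 15.1, 139.5]
tcp_rot: [-3.128, -0.024, 1.572]
ft_force: [0.1, -0.6, -0.2]
opening: 0.999
turn 0 (rows>=0) shift [-0.0005 -0.0013  0.0064] rows>=1 now [462.2  15.1 139.5] [-3.128 -0.024  1.572] t 33.65
```

```bash
python3 -m pendant '[0,-0.0013,0.006,0,0,0,0,0,0,0.1,0,0,0,0,0.15,0,0,0,0,0.2,0,0,0,0,0.25,0,0,0,0,0.3,0,0,0,0,0.35,0,0,0,0,0.38,0,0,0,0,0.4,0,0,0,0,0.4]';python3 -m pendant '[0,0,0,0,0.42,0,0,0,0,0.42,0,0,0,0,0.42]'
```

```text
t: 34.9
eef_pos: [461.3, 15.2, 136.6]
tcp_rot: [-3.127, -0.024, 1.57]
ft_force: [0.9, 0.3, 0.3]
opening: 0.3
t: 35.28
eef_pos: [461.3, 15.3, 136.6]
tcp_rot: [-3.127, -0.024, 1.57]
ft_force: [0.3, 0.5, 0.1]
opening: 0.29
```

Open slowly, lift, turn back, and measure.

```bash
python3 -m pendant '[0,0,0,0,0.38,0,0,0,0,0.3,0,0,0,0,0.1,0,0,0,0,-0.5,0,0,0,0,-1,0,0,0,0,-1,0,0,0,0,-1]';python3 -m pendant '[0,0,-0.05,0,-1,0,0,-0.1,0,-1,0,0,-0.09,0,-1,0,0,0,0,-1,0,0,0,0,-1]';python3 - <<'E'
from h import *
wpic("w_fr4")
E
python3 lean.py w_fr4
```

```text
t: 36.15
eef_pos: [461.3, 15.3, 136.6]
tcp_rot: [-3.127, -0.024, 1.57]
ft_force: [-1.3, 0.0, -0.6]
opening: 0.819
t: 36.78
eef_pos: [462.3, 13.0, 231.9]
tcp_rot: [-3.127, -0.025, 1.57]
ft_force: [-0.7, -0.3, -0.6]
opening: 0.999
mouth (246.66578674316406, 202.2589874267578) (20.610021591186523, 21.375551223754883) bulb [460.7  13.2] resid 0.92 lip [456.2  16.  184. ] lean mm [-4.5  2.8] deg [-2.92  1.8 ]
```

```bash
python3 -m pendant '[0,0,0.1,0,-1,0,0,0.1,0,-1,0,0,0.036,0,-1,0,0,0,0,-0.5,0,0,0,0,0,0,0,0,0,0.2,0,0,0,0,0.3,0,0,0,0,0.38,0,0,0,0,0.44,0,0,0,0,0.46]';python3 -m pendant '[0,0,0,0,0.48,0,0,0,0,0.5,0,0,0,0,0.5,0,0,0,0,0.5]';python3 - <<'E'
from h import *
print(env.state()["ft_force"],env.state()["moment"])
i=env.read_camera("scene");cv2.imwrite("pics/s_fx.png",cv2.resize(i[140:240,210:310,::-1],None,fx=6,fy=6,interpolation=2))
E
```

```text
t: 38.08
eef_pos: [461.3, 15.2, 138.2]
tcp_rot: [-3.127, -0.024, 1.57]
ft_force: [-0.0, 0.9, 0.9]
opening: 0.325
t: 38.58
eef_pos: [461.4, 15.2, 138.2]
tcp_rot: [-3.127, -0.024, 1.57]
ft_force: [-1.0, 0.2, 0.7]
opening: 0.282
[-0.95553974  0.16669638  0.67709884] [-0.0261802  -0.08712589 -0.02521313]
```

View pics/s_fx.png

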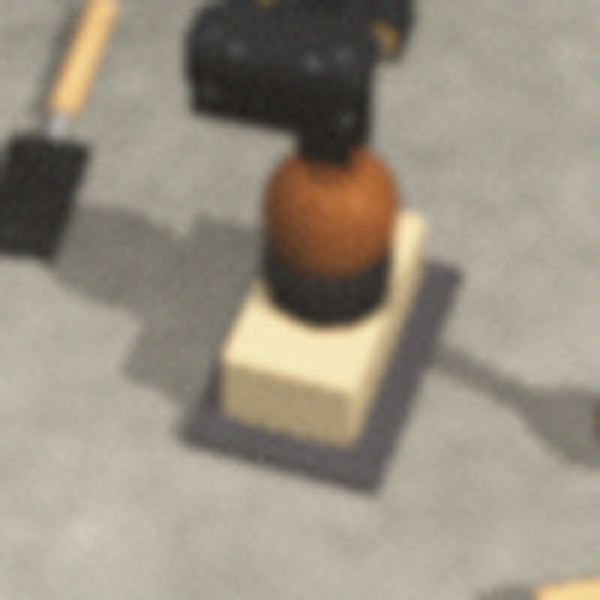

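```bash
python3 -m pendant '[0,0,0,0,0.42,0,0,0,0,0.4,0,0,0,0,0.36,0,0,0,0,0.3,0,0,0,0,0.1,0,0,0,0,-0.5,0,0,0,0,-1,0,0,0,0,-1,0,0,0,0,-1]';python3 -m pendant '[0,0,-0.05,0,-1,0,0,-0.1,0,-1,0,0,-0.086,0,-1,0,0,0,0,-1,0,0,0,0,-1]';python3 - <<'E'
from h import *
wpic("w_fr5")
i=env.read_camera("scene");cv2.imwrite("pics/s_fr5.png",cv2.resize(i[140:240,210:310,::-1],None,fx=6,fy=6,interpolation=2))
E
python3 lean.py w_fr5
```

```text
t: 39.75
eef_pos: [461.3, 15.2, 138.2]
tcp_rot: [-3.127, -0.024, 1.57]
ft_force: [-0.9, -0.2, 0.3]
opening: 0.813
t: 40.38
eef_pos: [462.3, 13.0, 231.9]
tcp_rot: [-3.127, -0.025, 1.57]
ft_force: [-1.1, 0.0, -0.4]
opening: 1.002
mouth (246.6597442626953, 202.40850830078125) (20.73736000061035, 21.357698440551758) bulb [460.8  13.3] resid 0.92 lip [456.2  15.9 184. ] lean mm [-4.5  2.6] deg [-2.94  1.71]
```

View pics/s_fr5.png

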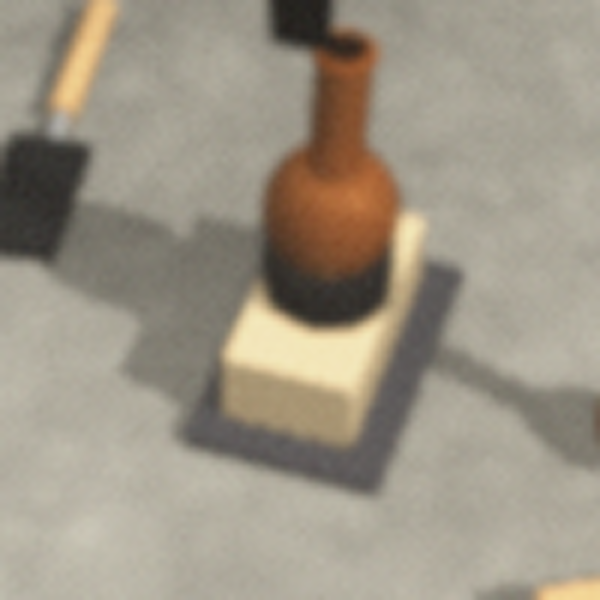

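```bash
python3 -m pendant '[0,0,0.1,0,-1,0,0,0.1,0,-1,0,0,0.036,0,-0.5,0,0,0,0,0,0,0,0,0,0.2,0,0,0,0,0.3,0,0,0,0,0.4,0,0,0,0,0.46,0,0,0,0,0.5,0,0,0,0,0.5]';cat > g.py <<'E'
from h import *
import sys
s,im=wpic(sys.argv[1]);print(s["opening"],s["ft_force"].round(1))
cv2.imwrite("pics/"+sys.argv[1]+"c.png",cv2.resize(im[130:290,170:340,::-1],None,fx=3.5,fy=3.5,interpolation=2))
for z in(96,125,184):print(z,(wproj([[461.8,14.5,z]],s)[0]-[170,130])*3.5)
E
python3 g.py g1;python3 -m pendant '[0,0,0,0,0.42,0,0,0,0,0.4,0,0,0,0,0.38]'; python3 g.py g2;python3 -m pendant '[0,0,0,0,0.34,0,0,0,0,0.3,0,0,0,0,0.25]'; python3 g.py g3
cd pics; python3 -c "
import cv2,numpy as np
cv2.imwrite('g123.png',cv2.resize(np.hstack([cv2.imread(f'g{i}c.png') for i in(1,2,3)]),(800,251)))"
```

```text
t: 41.72
eef_pos: [461.3, 15.2, 138.2]
tcp_rot: [-3.127, -0.024, 1.57]
ft_force: [-1.0, 0.1, -0.3]
opening: 0.277
0.27692133191006735 [-1.   0.1 -0.3]
96 [297.34069826 277.40515867]
125 [296.00179495 327.21542506]
184 [291.70112016 483.92740224]
t: 42.15
eef_pos: [461.4, 15.2, 138.2]
tcp_rot: [-3.127, -0.024, 1.57]
ft_force: [0.8, 0.1, -0.1]
opening: 0.308
0.30849292524437455 [ 0.8  0.1 -0.1]
96 [297.18575972 277.55331577]
125 [295.82273853 327.3947307 ]
184 [291.44679106 484.21970274]
t: 42.58
eef_pos: [461.3, 15.2, 138.2]
tcp_rot: [-3.127, -0.024, 1.57]
ft_force: [-1.0, 0.9, 0.5]
opening: 0.369
0.36851347388361216 [-1.   0.9  0.5]
96 [297.21407634 277.45479069]
125 [295.8575417  327.28053361]
184 [291.50186027 484.05758923]
```

View pics/g123.png

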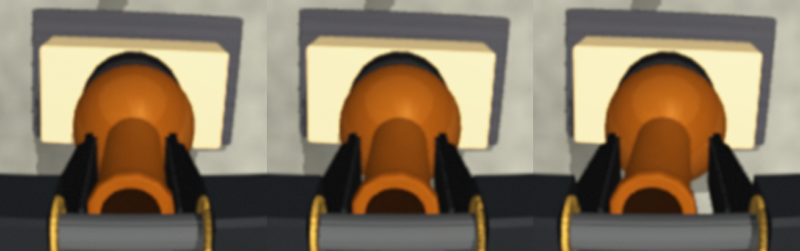

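View pics/g1c.png

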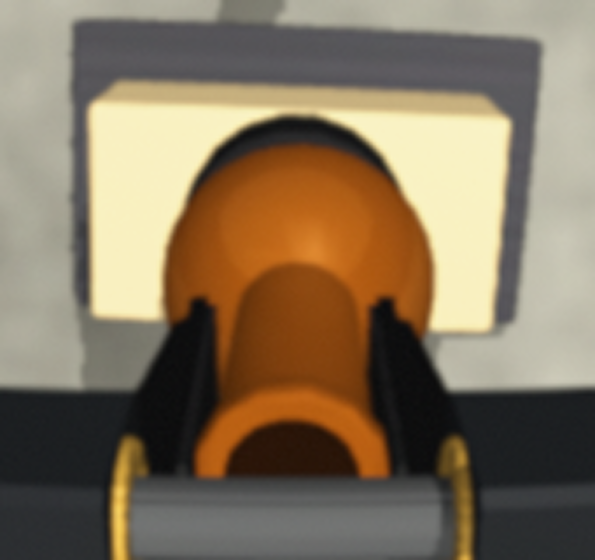

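```bash
python3 -m pendant '[0,0.006,0,0,0.25,0,0,0,0,0.35,0,0,0,0,0.42,0,0,0,0,0.46,0,0,0,0,0.46,0,0,0,0,0.42,0,0,0,0,0.4,0,0,0,0,0.36,0,0,0,0,0.25]';python3 g.py g4;python3 -m pendant '[0,0,0,0,0,0,0,0,0,-0.5,0,0,0,0,-1,0,0,0,0,-1,0,0,-0.05,0,-1,0,0,-0.1,0,-1,0,0,-0.09,0,-1,0,0,0,0,-1,0,0,0,0,-1]';python3 -c "
from h import *
wpic('w_fr6')"; python3 lean.py w_fr6
```

```text
t: 43.75
eef_pos: [463.8, 15.2, 138.2]
tcp_rot: [-3.127, -0.024, 1.57]
ft_force: [-0.5, -0.4, -0.6]
opening: 0.356
0.3555624555965271 [-0.5 -0.4 -0.6]
96 [286.1291886  277.47339942]
125 [283.26649903 327.29908597]
184 [274.26034835 484.05298644]
t: 44.92
eef_pos: [464.7, 12.9, 233.5]
tcp_rot: [-3.127, -0.025, 1.57]
ft_force: [0.7, -0.2, 0.1]
opening: 0.997
mouth (243.78184509277344, 201.6045379638672) (20.636716842651367, 21.25442886352539) bulb [460.7  13.2] resid 0.92 lip [456.3  16.  184. ] lean mm [-4.4  2.8] deg [-2.89  1.8 ]
```

View pics/g4c.png

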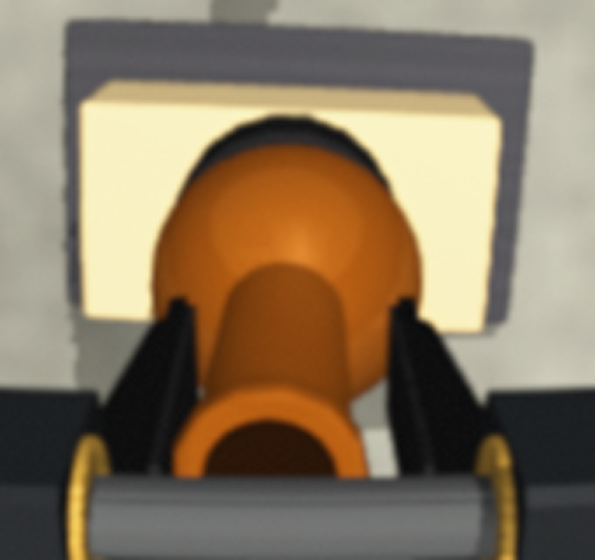

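The flask returns to the same stable pose each time (about 3° lean, stable), so it is securely seated. On to the cap.

```bash
python3 -c "
from h import *
plan(608,-188,170)"
```

```text
turn 0 (rows>=0) shift [-0.5059  0.3609  0.1398] rows>=5 now [464.6  12.9 233.2] [-3.126 -0.025  1.57 ] t 44.98
```

```bash
python3 -m pendant '[-0.1012,0.0722,0,0,-1,-0.1012,0.0722,0,0,-1,-0.1012,0.0722,0,0,-1,-0.1012,0.0722,0,0,-1,-0.1012,0.0722,0,0,-1,0,0,0.14,0,-1,0,0,0,0,-1,0,0,0,0,-1]'; python3 - <<'E'
from h import *
s,im=wpic("w_cap")
for d in env.landmark_of("cap_center","wrist"): print(d)
for d in env.masks_of("cap_center","wrist")[:1]:
    print(wfit(d["region"].astype(float),s,lambda p:cyl(*p,23.5,0,44),[608,-188],[5,5]))
plan(608,-188,8)
E
```

```text
t: 45.98
eef_pos: [608.9, -187.9, 172.0]
tcp_rot: [-3.127, -0.025, 1.571]
ft_force: [0.2, 0.4, 0.8]
opening: 1.0
{'xyz': [606.9, -189.5, 26.2], 'confidence': 0.69}
(array([ 607.396, -188.59 ]), np.float64(0.06))
turn 0 (rows>=0) shift [-0.0098  0.0018  0.4126] rows>=3 now [ 609.2 -187.9  173.1] [-3.13  -0.023  1.571] t 46.12
```

View pics/w_cap.png

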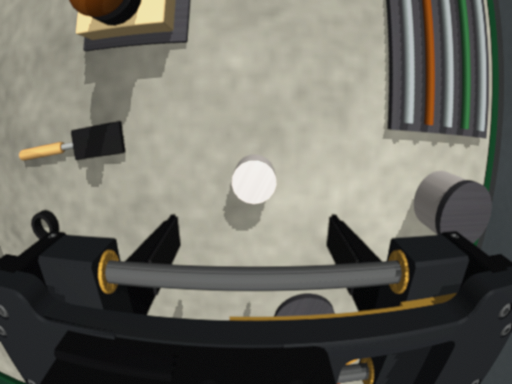

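```bash
python3 -c "
from h import *
plan(607.2,-188.2,12)";python3 -m pendant '[-0.009,-0.0002,0.12,0,-1,0,0,0.12,0,-1,0,0,0.12,0,-1,0,0,0.042,0,-1,0,0,0,0,-1,0,0,0,0,0,0,0,0,0,0.5,0,0,0,0,1,0,0,0,0,1,0,0,0,0,1]';python3 -m pendant '[0,0,0,0,1,0,0,0,0,1,0,0,0,0,1,0,0,0,0,1]'
```

```text
turn 0 (rows>=0) shift [-1.010e-02 -3.000e-04  4.026e-01] rows>=3 now [ 609.2 -187.9  173.1] [-3.13  -0.023  1.571] t 46.12
t: 47.38
eef_pos: [606.3, -187.8, 10.5]
tcp_rot: [-3.128, -0.024, 1.57]
ft_force: [-0.4, 0.6, 0.7]
opening: 0.53
t: 47.88
eef_pos: [606.4, -187.8, 10.4]
tcp_rot: [-3.128, -0.024, 1.57]
ft_force: [-0.8, 1.3, 2.5]
opening: 0.49
```

```bash
python3 -m pendant '[0,0,-0.02,0,1,0,0,-0.1,0,1,0,0,-0.13,0,1,0,0,-0.13,0,1,0,0,-0.13,0,1,0,0,-0.08,0,1,0,0,-0.02,0,1,0,0,0,0,1,0,0,0,0,1]';python3 -c "
from h import *
plan(457,17,240)"
```

```text
t: 49.0
eef_pos: [609.3, -193.5, 252.4]
tcp_rot: [-3.125, -0.026, 1.57]
ft_force: [-0.3, -0.5, -0.4]
opening: 0.488
turn 0 (rows>=0) shift [ 0.5252 -0.3801  0.0509] rows>=5 now [ 609.3 -193.5  252.4] [-3.125 -0.026  1.57 ] t 49.0
```

```bash
python3 -m pendant '[0.04,-0.029,0.006,0,1,0.09,-0.0651,0.01,0,1,0.1,-0.0724,0.01,0,1,0.1,-0.0724,0.005,0,1,0.09,-0.0651,0,0,1,0.065,-0.0471,0,0,1,0.04,-0.029,0,0,1,0,0,0,0,1,0,0,0,0,1]';python3 - <<'E'
from h import *
s,im=wpic("w_ch")
i=env.read_camera("scene");cv2.imwrite("pics/s_ch.png",cv2.resize(i[110:230,200:320,::-1],None,fx=5,fy=5,interpolation=2))
plan(457,17,215)
E
```

```text
t: 50.12
eef_pos: [458.2, 16.0, 248.9]
tcp_rot: [-3.127, -0.024, 1.57]
ft_force: [0.4, -0.6, -0.3]
opening: 0.494
turn 0 (rows>=0) shift [ 0.0009 -0.0017  0.0847] rows>=1 now [458.2  15.8 248.8] [-3.127 -0.024  1.57 ] t 50.23
```

View pics/w_ch.png

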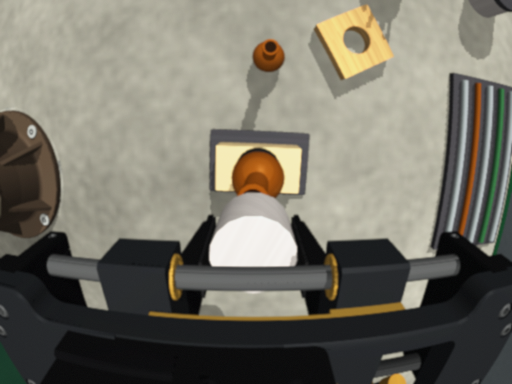

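View pics/s_ch.png

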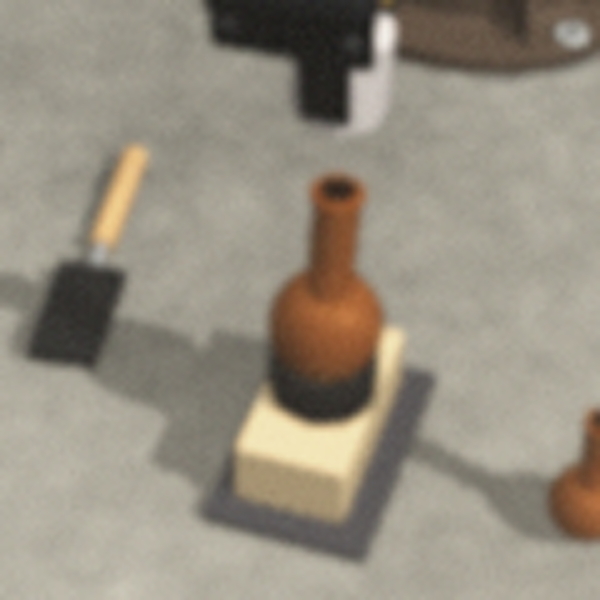

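```bash
python3 - <<'E'
from h import *
for p in([457,17,184],[456,16,184],[460,15,184]):print((proj([p],"scene")[0]-[200,110])*5)
plan(456.7,17.3,202)
E
python3 -m pendant '[0.001,-0.002,0.06,0,1,0,0,0.04,0,1,0,0,0.012,0,1,0,0,0,0,1,0,0,0,0,1]'; python3 -c "
from h import *
plan(456.7,17.3,200)"
```

```text
[333.34624557 186.45155195]
[331.89011146 184.72088136]
[327.72142466 189.59185172]
turn 0 (rows>=0) shift [ 0.0008 -0.002   0.1172] rows>=1 now [458.2  15.8 248.8] [-3.127 -0.024  1.57 ] t 50.23
t: 50.85
eef_pos: [456.5, 17.8, 204.9]
tcp_rot: [-3.128, -0.024, 1.57]
ft_force: [-0.5, 0.4, -0.6]
opening: 0.494
turn 0 (rows>=0) shift [-0.0016  0.0006  0.0121] rows>=1 now [456.5  17.8 204.9] [-3.128 -0.024  1.57 ] t 50.85
```

```bash
python3 -m pendant '[0.001,0,0.03,0,1,0,0,0.02,0,1,0,0,0.015,0,1,0,0,0,0,1]'; python3 -m pendant '[0,0,0.02,0,1,0,0,0.015,0,1,0,0,0,0,1]'; python3 -c "
from h import *
plan(456.7,17.8,158.4)
i=env.read_camera('scene');cv2.imwrite('pics/s_c2.png',cv2.resize(i[110:230,200:320,::-1],None,fx=5,fy=5,interpolation=2))"
```

```text
t: 51.35
eef_pos: [455.6, 19.1, 177.9]
tcp_rot: [-3.126, -0.025, 1.57]
ft_force: [0.3, -0.5, -0.3]
opening: 0.492
t: 51.72
eef_pos: [455.4, 19.4, 163.9]
tcp_rot: [-3.126, -0.025, 1.57]
ft_force: [0.1, 0.5, 0.4]
opening: 0.488
turn 0 (rows>=0) shift [-0.0044  0.0035  0.0136] rows>=1 now [455.4  19.4 163.9] [-3.126 -0.025  1.57 ] t 51.73
```

View pics/s_c2.png

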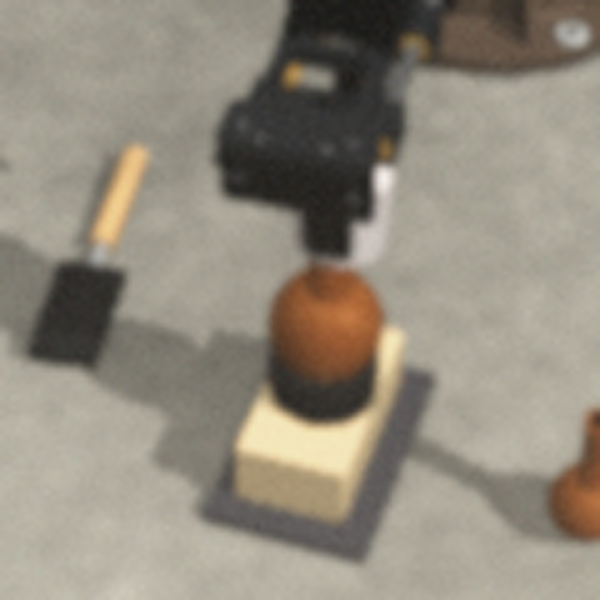

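```bash
python3 -m pendant '[-0.003,0.004,0.006,0,1,0,0,0.004,0,1,0,0,0.0025,0,1,0,0,0,0,1]'; python3 -c "
from h import *
print(env.state()['ft_force'])"
```

```text
t: 52.28
eef_pos: [457.1, 18.3, 159.3]
tcp_rot: [-3.127, -0.024, 1.57]
ft_force: [0.2, -0.3, -0.8]
opening: 0.49
[ 0.15304354 -0.25870969 -0.79324893]
```

```bash
python3 -m pendant '[0,0,0.0025,0,1,0,0,0,0,1,0,0,0,0,1]';python3 -m pendant '[0,0,0.0025,0,1,0,0,0,0,1,0,0,0,0,1]'
```

```text
t: 52.65
eef_pos: [457.4, 18.3, 158.6]
tcp_rot: [-3.128, -0.024, 1.57]
ft_force: [0.1, 0.6, 5.1]
opening: 0.494
t: 53.02
eef_pos: [458.0, 18.2, 158.2]
tcp_rot: [-3.13, -0.024, 1.571]
ft_force: [1.0, -0.5, 12.6]
opening: 0.492
```

```bash
python3 -m pendant '[0,0,-0.003,0,1,0,0,0,0,1,0,0,0,0,0.05,0,0,0,0,0,0,0,0,0,-0.1,0,0,0,0,-0.3,0,0,0,0,-1,0,0,0,0,-1,0,0,0,0,-1]';python3 -m pendant '[0,0,-0.03,0,-1,0,0,-0.07,0,-1,0,0,-0.1,0,-1,0,0,-0.05,0,-1,0,0,0,0,-1,0,0,0,0,-1]'; python3 - <<'E'
from h import *
s,im=wpic("w_end")
i=env.read_camera("scene");cv2.imwrite("pics/s_end.png",cv2.resize(i[130:230,210:310,::-1],None,fx=6,fy=6,interpolation=2))
env.read_camera("top")
for n in("wrist","scene","top"):
  for t in("cap_center","flask_center"):
    for d in env.landmark_of(t,n):print(n,t,np.round(d["xyz"]),round(d["confidence"],2))
E
```

```text
t: 54.15
eef_pos: [457.1, 18.3, 158.5]
tcp_rot: [-3.127, -0.024, 1.57]
ft_force: [0.1, -1.0, 0.2]
opening: 0.911
t: 54.9
eef_pos: [458.1, 15.9, 258.0]
tcp_rot: [-3.127, -0.025, 1.57]
ft_force: [-0.5, -0.3, -0.8]
opening: 1.0
wrist cap_center [457.  13. 172.] 0.59
wrist flask_center [470. 168.  40.] 0.78
scene cap_center [458.  15. 168.] 0.76
scene flask_center [462.  18. 125.] 0.8
scene flask_center [477. 165.  42.] 0.72
top flask_center [478. 158.  43.] 0.46
```

View pics/s_end.png

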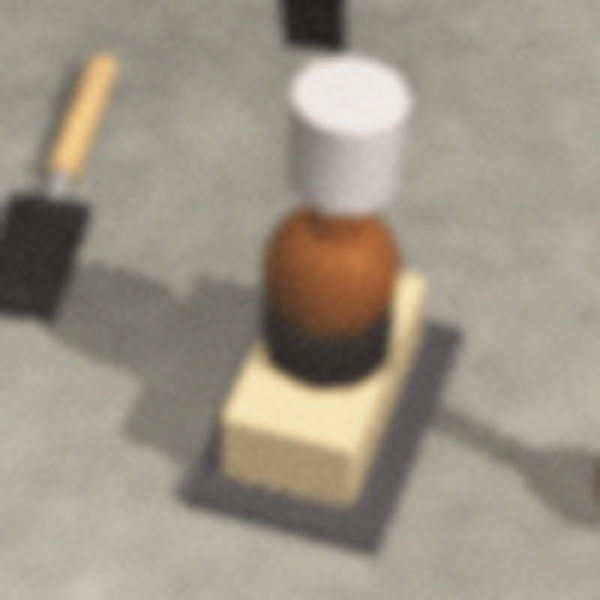

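View pics/w_end.png

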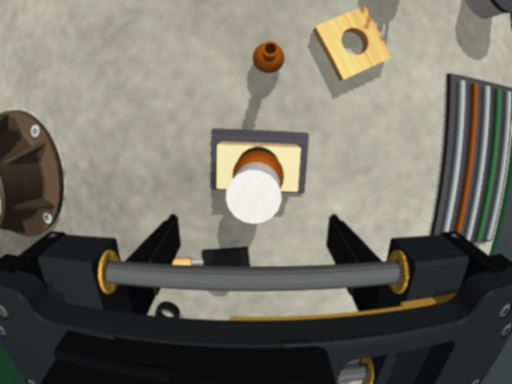

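```bash
python3 -m pendant '[0,0,0,0,-1,0,0,0,0,-1,0,0,0,0,-1,0,0,0,0,-1,0,0,0,0,-1,0,0,0,0,-1,0,0,0,0,-1,0,0,0,0,-1,0,0,0,0,-1,0,0,0,0,-1]'; python3 - <<'E'
from h import *
s,im=wpic("w_end2")
a=[]
for n in("w_end","w_end2"):
    s,im=ldw(n);m=comp((im.min(2)>225),(253,195))
    print(wfit(m,s,lambda p:cyl(*p,23.5,190,191),[457,16],[5,5]))
i=env.read_camera("scene");cv2.imwrite("pics/s_end2.png",i[:,:,::-1])
print("paddle",[np.round(d["xyz"]) for d in env.landmark_of("paddle","scene")][:1],"pot",[np.round(d["xyz"]) for d in env.landmark_of("rod_pot","scene")][:1])
E
```

```text
t: 56.6
eef_pos: [458.5, 15.9, 258.5]
tcp_rot: [-3.127, -0.024, 1.57]
ft_force: [-0.1, -0.4, -0.1]
opening: 0.999
blob [ 227  171   53   52 2165] [253.2 196.1]
(array([456.755,  16.806]), np.float64(0.087))
blob [ 227  171   53   51 2151] [252.8 195.9]
(array([456.686,  16.781]), np.float64(0.09))
paddle [array([ 358., -149.,   -1.])] pot [array([681., 382.,  -2.])]
```

View pics/s_end2.png

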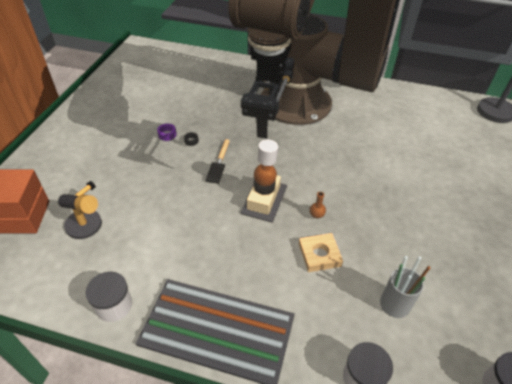

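The stack on the plate at (265,185) hasn't moved over 1.7 s, and the paddle and rod pot are where they started. I'm handing the job in.

```bash
python3 -c "
from cell import env
print(env.job_done())"
```

```text
the job is handed in; nothing more can be done
None
```

The stack is built in the order asked and handed in at about 57 s, but the flask stands about 3° off upright. The brick is on the plate, the large dark graphite ring on the brick, the larger flask in the ring, and the cap over its neck.

**Checks that passed:**
- **Brick:** it is within about 1.5 mm of the plate's middle, with its long sides in line with the plate's to within 0.01 rad.
- **Ring:** it is within about 2 mm of the brick's middle.
- **Flask and cap:** the cap's ceiling touched the lip at the expected height, and the cap did not move in the 1.7 s before hand-in.
- **Paddle and rod pot:** both are where they started, to within camera accuracy.

**What did not go cleanly:**
- **Flask lean:** I measured 3–4° after release. I recentred the neck with the jaws three times, and the flask settled back to about the same pose each time, so I left it and capped it there.
- **Tool tilt:** joint 6 reached the end of its range early on, which left the tool about 1.6° off vertical for the rest of the job. I allowed for that in the later moves.
- **Camera disagreement:** the scene and wrist cameras differed by 1–3 mm on where the lip and bulb were.

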